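# Build the step wedge for the X-ray check and take the reading

## Robot

A 6-joint arm with a two-finger parallel gripper is mounted at the origin on the work surface. World frame = base frame: x ahead of the robot, y to its left, z up, the work surface at z = 0. Lengths are in m, angles in rad, forces in N, time in s.
With the tool pointing down it reaches from about 0.325 to 0.85 m from the base axis. Payload 4.4 kg.
Tool frame: the origin (TCP) lies at the very end of the fingers, on their centre line; the grasp point (between the pads) lies 19 mm behind it (grip_point_offset is the z of the grasp point in the tool frame, in m); z points along the fingers, y is the direction in which the jaws open and shut (so a half turn about z gives the same grasp; the last joint's range is limited). The gripper opens to 94 mm and grips with 3 to 60 N. Pads are 16 mm wide; open, the fingers measure 119 mm over their backs; the gripper's body (75 mm by 177 mm) begins 78 mm behind the grasp point.
Start: joints at [-1.49, 0.207, 1.542, -0, 1.393, -0.15], TCP at [0.132, -0.56, 0.205] pointing down, gripper open.
Joint ranges: [-2.73, 2.73], [-0.86, 2.22], [0.23, 2.46], [-1.11, 4.25], [0.08, 2.63], [-2.82, 2.82]. Speed limits (rad/s): [2.79, 2.79, 3.14, 3.14, 3.14, 3.14].

## Interface

Orientations are given as a unit quaternion [w, x, y, z].
In Python, from workcell import sense, grab_frame, finish_job, grip_point_offset gives the robot as it stands.
- The arm moves only by the tool drive_tool, never from a script. Its argument "plan" is a list of rows, each a list of 7 numbers: the shift along the tool's x, y, z as a fraction of full scale, then the turn, a rotation vector about the tool's x, y, z as a fraction of full scale, then the finger opening in mm, from 0 to 94. In form: [[dx, dy, dz, ax, ay, az, hand], ...]. A call has exactly 8 rows; each row shifts and turns the commanded pose from where the row before left it, along the tool's axes as they then stand; what a row does not reach is not made up. Full scale, the value 1, is 0.025 m for a shift and 8 degrees for a turn. A row lasts 1/10 s, in which the tool goes at most 50 mm and 8.59 degrees, less where a joint would pass 70% of its speed; a pose out of reach is approached as far as the arm can. A call with a number of a shift or a turn outside -1 to 1 is refused whole. A call with a gripper value outside its range is refused whole. The fingers move at their own pace and stop on an object; "grip_force" is the grip in N (left out, the last holds). Time passes only in rows, so rows that do not move let the fingers close, or fill a call up. It gives the time, the measured TCP pose, the force and the opening at its end, in the units of the state.
- sense(): the state, without advancing time (a new reading comes with each control period).
- grab_frame(name): name is "side" or "top"; returns a dict with "image" (420x560x3 uint8, red, green, blue), "depth" (420x560 float32, m along the optical axis (not along the pixel's ray), 0 where there is no reading), "camera_matrix" (3x3 intrinsics, pixels), "view" (4x4, takes a point from world to camera coordinates). Camera axes: x right, y down, z forward; pixel columns grow to the right and rows downward; lengths in m; the calibration is good to about 2 mm. A picture is of the moment at which its call begins.
- finish_job(): hands the job in, once; it reports no verdict.
The state is a dict: "t": time; "joint_pos": joint angles; "joint_velocities": joint speeds; "joint_efforts": joint torques, N m; "ee_pos": TCP position; "tcp_rot": TCP orientation; "ft_force": force on the tool from outside, world axes, zero at the start; "ft_torque": the same for the moment, N m; "grip_width": opening from 0.0 (shut) to 1.0 (fully open).
Only numpy, scipy, OpenCV 4.12 (cv2) and the standard library are available. Lean on these libraries where they do the work, as an engineer would, in place of code of your own. Each camera call takes 0.05 s, during which the arm holds its last target.

## Task

First zero the dose meter: push its recessed button fully in with the tip of the stylus, not with the fingers, then lay the stylus down. Next build the step wedge from all the aluminium plates that are there: centred on the detector block, lengthwise along it, longest plate at the bottom and each shorter one on top; let go of each plate and press it down firmly from above with closed fingertips to be sure it lies flat, before adding the next. Finally push the button in again with the stylus to take the reading, lay the stylus back down on its mat, and leave the other things on the counter undisturbed.

Things in the scene. Friction and masses are not known exactly. Their poses are not given: they have to be found in the camera images.
- meter: Dose meter, fixed: light grey box 90 (x) x 110 (y) x 72 mm high with a blank display on top. Origin under its centre. Its front is its own +x face (45 mm from the origin), which looks away from the robot; the button well opens there.
- well_mouth (a point): Centre of the mouth of the button well in the meter's front face, 45 mm above the counter, at x = +45 mm of the meter. The well is 16 x 16 mm square; the button's face lies 8 mm inside. x, y, z axes as the meter's: x points straight out of the well.
- zero_button (a joint): The black spring button (13 mm across) at the bottom of the well: 0 m = out (8 mm inside the face), 0.005 m = fully in (13 mm inside). It is pressed along the meter's -x; it needs about 2 N to start, 5 N to go fully in, and springs back. It counts from 3.5 mm on.
- detector: Detector block, fixed: white box 120 (x) x 90 (y) x 28 mm high with a black outline 88 x 44 mm centred on its flat top, long side along its x. Origin under its centre.
- mat: Blue-grey instrument mat, fixed, 190 (x) x 90 (y) x 2 mm thick, where the stylus lies. Origin under its centre.
- stylus_center (a point): Centre of the handle of the steel stylus (60 g): square handle 100 x 14 x 14 mm along x, then a thin round tip, 6 mm across, on the same axis, pointing to +x and ending 90 mm from this point. It lies on one of its flat sides, this point 7 mm above what it lies on.
- stylus_tip (a point): End of the stylus tip (rounded, 6 mm across).
- stylus: The stylus; origin on its underside below the centre of the handle, x towards the tip.
- plate_a_center (a point): Centre of plate A: plain aluminium plate 84 (x) x 36 (y) x 8 mm (z), 65 g, lying flat (either face up will do); this point is half-way up. May be absent (then None).
- plate_a: Plate A; origin at the centre of its underside.
- plate_b_center (a point): Centre of plate B: plain aluminium plate 72 (x) x 36 (y) x 8 mm (z), 56 g, lying flat (either face up will do); this point is half-way up. May be absent (then None).
- plate_b: Plate B; origin at the centre of its underside.
- plate_c_center (a point): Centre of plate C: plain aluminium plate 60 (x) x 36 (y) x 8 mm (z), 47 g, lying flat (either face up will do); this point is half-way up. May be absent (then None).
- plate_c: Plate C; origin at the centre of its underside.
- plate_d_center (a point): Centre of plate D: plain aluminium plate 48 (x) x 36 (y) x 8 mm (z), 37 g, lying flat (either face up will do); this point is half-way up. May be absent (then None).
- plate_d: Plate D; origin at the centre of its underside.
- arch_model: Plaster tooth-arch model, 50 x 60 x 26 mm; a bystander. Origin at its underside.
- mouth_mirror: Mouth mirror lying flat, about 165 long, height 6 mm; a bystander. Origin at its underside.
- dappen: Small green glass bowl, 40 across, height 24 mm; a bystander. Origin at its underside.
- cement_jar: Small jar, 42 across, height 45 mm; a bystander. Origin at its underside.
- bur_box: Flat blue plastic box, 50 x 80 x 22 mm; a bystander. Origin at its underside.
- beaker: White cup, 60 across, height 60 mm; a bystander. Origin at its underside.
Not all that is in view belongs to the job. What is shaped like the stylus but brown, green or turquoise is not meant.

How it is judged:
On the way, in this order (a step that is already met when the one before it is completed fails the run):
1. the recessed button is pressed in with the stylus, to zero the meter, before any plate is stacked (value of joint zero_button above 0.0035 m and contact force between stylus and zero_button above 1 N and not (angle between the z axis of plate_a_center and the z axis of detector, either way round below 0.07 rad and angle between the x axis of plate_a_center and the x axis of detector, either way round below 0.15 rad and z of plate_a_center in the frame of detector between 0.028 and 0.065 m and x of plate_a_center in the frame of detector between -0.008 and 0.008 m and y of plate_a_center in the frame of detector between -0.008 and 0.008 m) and not (angle between the z axis of plate_b_center and the z axis of detector, either way round below 0.07 rad and angle between the x axis of plate_b_center and the x axis of detector, either way round below 0.15 rad and z of plate_b_center in the frame of detector between 0.028 and 0.065 m and x of plate_b_center in the frame of detector between -0.008 and 0.008 m and y of plate_b_center in the frame of detector between -0.008 and 0.008 m) and not (angle between the z axis of plate_c_center and the z axis of detector, either way round below 0.07 rad and angle between the x axis of plate_c_center and the x axis of detector, either way round below 0.15 rad and z of plate_c_center in the frame of detector between 0.028 and 0.065 m and x of plate_c_center in the frame of detector between -0.008 and 0.008 m and y of plate_c_center in the frame of detector between -0.008 and 0.008 m) and not (angle between the z axis of plate_d_center and the z axis of detector, either way round below 0.07 rad and angle between the x axis of plate_d_center and the x axis of detector, either way round below 0.15 rad and z of plate_d_center in the frame of detector between 0.028 and 0.065 m and x of plate_d_center in the frame of detector between -0.008 and 0.008 m and y of plate_d_center in the frame of detector between -0.008 and 0.008 m)), for 0.1 s.
2. plate A lies flat and centred on the stack, and is pressed down from above by closed fingertips (angle between the z axis of plate_a_center and the z axis of detector, either way round below 0.07 rad and angle between the x axis of plate_a_center and the x axis of detector, either way round below 0.15 rad and z of plate_a_center in the frame of detector between 0.028 and 0.065 m and x of plate_a_center in the frame of detector between -0.008 and 0.008 m and y of plate_a_center in the frame of detector between -0.008 and 0.008 m and contact force between plate_a and the fingers above 2 N and (z of the grasp point in the frame of plate_a_center above 0.02 m or z of the grasp point in the frame of plate_a_center below -0.02 m) and contact force between plate_a and detector above 2.5 N), for 0.1 s.
3. plate B lies flat and centred on the stack, and is pressed down from above by closed fingertips (angle between the z axis of plate_b_center and the z axis of detector, either way round below 0.07 rad and angle between the x axis of plate_b_center and the x axis of detector, either way round below 0.15 rad and z of plate_b_center in the frame of detector between 0.028 and 0.065 m and x of plate_b_center in the frame of detector between -0.008 and 0.008 m and y of plate_b_center in the frame of detector between -0.008 and 0.008 m and z of plate_b_center in the frame of plate_a_center above 0.004 m and contact force between plate_b and the fingers above 2 N and (z of the grasp point in the frame of plate_b_center above 0.02 m or z of the grasp point in the frame of plate_b_center below -0.02 m) and (contact force between plate_b and detector above 2.5 N or contact force between plate_b and plate_a above 2.5 N)), for 0.1 s.
4. plate C lies flat and centred on the stack, and is pressed down from above by closed fingertips (angle between the z axis of plate_c_center and the z axis of detector, either way round below 0.07 rad and angle between the x axis of plate_c_center and the x axis of detector, either way round below 0.15 rad and z of plate_c_center in the frame of detector between 0.028 and 0.065 m and x of plate_c_center in the frame of detector between -0.008 and 0.008 m and y of plate_c_center in the frame of detector between -0.008 and 0.008 m and z of plate_c_center in the frame of plate_a_center above 0.004 m and z of plate_c_center in the frame of plate_b_center above 0.004 m and contact force between plate_c and the fingers above 2 N and (z of the grasp point in the frame of plate_c_center above 0.02 m or z of the grasp point in the frame of plate_c_center below -0.02 m) and (contact force between plate_c and detector above 2.5 N or contact force between plate_c and plate_a above 2.5 N or contact force between plate_c and plate_b above 2.5 N)), for 0.1 s.
5. plate D lies flat and centred on the stack, and is pressed down from above by closed fingertips (angle between the z axis of plate_d_center and the z axis of detector, either way round below 0.07 rad and angle between the x axis of plate_d_center and the x axis of detector, either way round below 0.15 rad and z of plate_d_center in the frame of detector between 0.028 and 0.065 m and x of plate_d_center in the frame of detector between -0.008 and 0.008 m and y of plate_d_center in the frame of detector between -0.008 and 0.008 m and z of plate_d_center in the frame of plate_a_center above 0.004 m and z of plate_d_center in the frame of plate_b_center above 0.004 m and z of plate_d_center in the frame of plate_c_center above 0.004 m and contact force between plate_d and the fingers above 2 N and (z of the grasp point in the frame of plate_d_center above 0.02 m or z of the grasp point in the frame of plate_d_center below -0.02 m) and (contact force between plate_d and detector above 2.5 N or contact force between plate_d and plate_a above 2.5 N or contact force between plate_d and plate_b above 2.5 N or contact force between plate_d and plate_c above 2.5 N)), for 0.1 s.
6. with the whole stack in place, the recessed button is pressed in again with the stylus (value of joint zero_button above 0.0035 m and contact force between stylus and zero_button above 1 N and angle between the z axis of each of plate_a_center, plate_b_center, plate_c_center, plate_d_center and the z axis of detector, either way round below 0.07 rad and angle between the x axis of each of plate_a_center, plate_b_center, plate_c_center, plate_d_center and the x axis of detector, either way round below 0.15 rad and z of plate_a_center in the frame of detector between 0.028 and 0.065 m and x of plate_a_center in the frame of detector between -0.008 and 0.008 m and y of plate_a_center in the frame of detector between -0.008 and 0.008 m and z of plate_b_center in the frame of detector between 0.028 and 0.065 m and x of plate_b_center in the frame of detector between -0.008 and 0.008 m and y of plate_b_center in the frame of detector between -0.008 and 0.008 m and z of each of plate_b_center, plate_c_center, plate_d_center in the frame of plate_a_center above 0.004 m and z of plate_c_center in the frame of detector between 0.028 and 0.065 m and x of plate_c_center in the frame of detector between -0.008 and 0.008 m and y of plate_c_center in the frame of detector between -0.008 and 0.008 m and z of each of plate_c_center, plate_d_center in the frame of plate_b_center above 0.004 m and z of plate_d_center in the frame of detector between 0.028 and 0.065 m and x of plate_d_center in the frame of detector between -0.008 and 0.008 m and y of plate_d_center in the frame of detector between -0.008 and 0.008 m and z of plate_d_center in the frame of plate_c_center above 0.004 m), for 0.1 s.
At the end, for the whole second after the job is handed in: All plates present lie flat on the detector, longest lowest, each centred within 8 mm and parallel to it within 8 degrees; the stylus lies on the mat, the centre of its handle 10 mm or more inside the short edges and within the long ones; the button is out; all is at rest (angle between the z axis of each of plate_a_center, plate_b_center, plate_c_center, plate_d_center and the z axis of detector, either way round below 0.07 rad and angle between the x axis of each of plate_a_center, plate_b_center, plate_c_center, plate_d_center and the x axis of detector, either way round below 0.15 rad and z of plate_a_center in the frame of detector between 0.028 and 0.065 m and x of plate_a_center in the frame of detector between -0.008 and 0.008 m and y of plate_a_center in the frame of detector between -0.008 and 0.008 m and z of plate_b_center in the frame of detector between 0.028 and 0.065 m and x of plate_b_center in the frame of detector between -0.008 and 0.008 m and y of plate_b_center in the frame of detector between -0.008 and 0.008 m and z of each of plate_b_center, plate_c_center, plate_d_center in the frame of plate_a_center above 0.004 m and z of plate_c_center in the frame of detector between 0.028 and 0.065 m and x of plate_c_center in the frame of detector between -0.008 and 0.008 m and y of plate_c_center in the frame of detector between -0.008 and 0.008 m and z of each of plate_c_center, plate_d_center in the frame of plate_b_center above 0.004 m and z of plate_d_center in the frame of detector between 0.028 and 0.065 m and x of plate_d_center in the frame of detector between -0.008 and 0.008 m and y of plate_d_center in the frame of detector between -0.008 and 0.008 m and z of plate_d_center in the frame of plate_c_center above 0.004 m and x of stylus_center in the frame of mat between -0.085 and 0.085 m and y of stylus_center in the frame of mat between -0.045 and 0.045 m and height (world z) of stylus_center below 0.015 m and linear speed of each of stylus, plate_a, plate_b, plate_c, plate_d below 0.02 m/s and value of joint zero_button below 0.001 m); the robot touches nothing.
It fails at once if the button is pushed by the fingers instead of the stylus (contact force between the fingers and zero_button above 1 N).
It fails at once if a bystander is shoved more than 4 cm or knocked over (distance of any of arch_model, mouth_mirror, dappen, cement_jar, bur_box, beaker from where it was at the start of the episode above 0.04 m or angle between any of arch_model, dappen, cement_jar, bur_box, beaker's own z axis and vertical above 0.7 rad).
Of plate_a, plate_b, plate_c, plate_d only 3 to 4 are there at a start; the rules pass over those that are not, and their reading is None.
At some moment in a run one of stylus may be knocked a few centimetres aside while the robot is not near it.
Once in a run the grip may slacken for a moment while it holds something.
It also fails if it takes over 210 s, if anything falls off the work surface, if the arm or the gripper's body presses on something with over 40 N, if the wrist force passes 120 N, or if a joint passes its speed limit or range.

## Working session

There is one attempt and no reset: what is moved stays moved. The work goes in short steps, Python scripts to look and compute and a tool call to move; the robot and the scene stay as the last step left them, time stands still between calls to the robot, and variables do not carry over. Pictures are saved under pics/ and viewed, and the job is handed in when it is done.

Besides the shell and the picture viewer there is one more tool, called as name(argument=value, ...) on one line, values as JSON. drive_tool: Moves the arm, as the interface text tells. Its arguments: {"type":"object","properties":{"plan":{"type":"array","items":{"type":"array","items":{"type":"number"}}},"grip_force":{"type":"number"}},"required":["plan"]}

```bash
ls; mkdir -p pics
cat > h.py <<'E'
import numpy as np, cv2
from workcell import sense, grab_frame, finish_job, grip_point_offset
def shot(n,tag):
    f=grab_frame(n); cv2.imwrite(f'pics/{tag}.png',f['image'][:,:,::-1]); np.savez(f'pics/{tag}.npz',**f); return f
def world(f):
    K=np.array(f['camera_matrix']);V=np.array(f['view']);d=np.array(f['depth'])
    h,w=d.shape;u,v=np.meshgrid(np.arange(w),np.arange(h))
    P=np.stack([(u-K[0,2])/K[0,0]*d,(v-K[1,2])/K[1,1]*d,d],-1)
    return (P-V[:3,3])@V[:3,:3]
def proj(f,p):
    K=np.array(f['camera_matrix']);V=np.array(f['view']);c=V[:3,:3]@np.array(p)+V[:3,3];q=K@c;return q[:2]/q[2]
E
python3 - <<'E'
from h import *
print(sense(),grip_point_offset)
for n in ('side','top'):
    f=shot(n,n+'0');print(n,np.array(f['camera_matrix']),np.linalg.inv(f['view']).round(3))
E
```

```text
pics
{'t': 0.0, 'joint_pos': array([-1.49051127e+00,  2.07401977e-01,  1.54291559e+00, -1.05417735e-05,
        1.39349966e+00, -1.50507694e-01]), 'joint_velocities': array([ 1.38999086e-04,  5.34091071e-04, -3.30109147e-04,  1.13428062e-03,
        8.83760892e-05, -9.55529770e-04]), 'joint_efforts': array([ 9.50840149e-04, -3.70882559e+01, -2.81416404e+01,  7.00705522e-02,
        3.60168773e-02, -1.59831325e-04]), 'ee_pos': array([ 0.13144777, -0.5589596 ,  0.20431924]), 'tcp_rot': array([-1.11178507e-03,  9.93348501e-01,  1.15141296e-01,  3.38618657e-05]), 'ft_force': array([ 0.4135626 , -0.12075264, -0.24312375]), 'ft_torque': array([-0.03993137, -0.03706011,  0.05036485]), 'grip_width': 0.9996557711476446} -0.0188
side [[490.99165539   0.         274.05726965]
 [  0.         490.99165539 205.80538993]
 [  0.           0.           1.        ]] [[-0.985 -0.096  0.143  0.302]
 [-0.172  0.529 -0.831  1.095]
 [ 0.004 -0.843 -0.537  0.814]
 [ 0.     0.     0.     1.   ]]
top [[451.46138753   0.         282.0758626 ]
 [  0.         451.46138753 216.46828192]
 [  0.           0.           1.        ]] [[ 0.02  -0.989  0.149  0.322]
 [-1.    -0.016  0.025 -0.052]
 [-0.022 -0.15  -0.988  1.159]
 [ 0.     0.     0.     1.   ]]
```

View pics/top0.png

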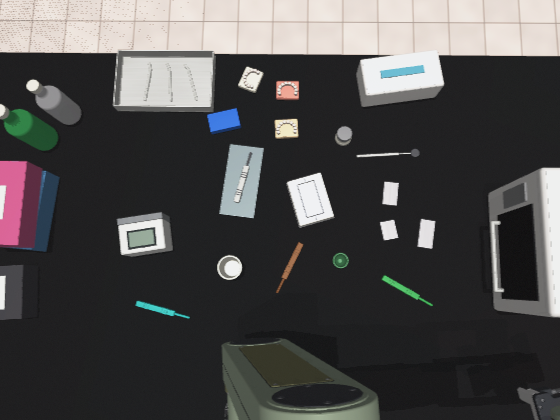

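View pics/side0.png

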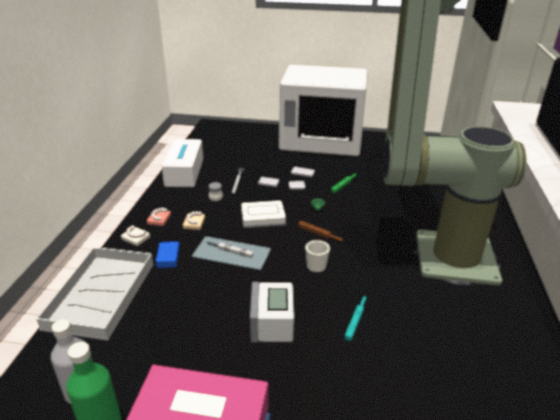

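Top view: stylus with its steel tip on the mat at (243,177), tip at about (250,153); meter (145,235); detector (310,200); three plates at (390,193), (388,230), (426,234). The brown (290,268), green (407,290) and turquoise (162,310) pens are decoys. Next I measure and enlarge.

```bash
cat > m.py <<'E'
from h import *
def rect(f,box,zlo,zhi,cond=None):
    W=world(f);x0,y0,x1,y1=box
    m=np.zeros(W.shape[:2],bool);m[y0:y1,x0:x1]=1
    m&=(W[...,2]>zlo)&(W[...,2]<zhi)
    if cond is not None:m&=cond
    P=W[m]
    r=cv2.minAreaRect((P[:,:2]*1000).astype(np.float32))
    return np.array(r[0]).round(1),np.array(r[1]).round(1),round(r[2],1),np.percentile(P[:,2]*1000,[10,50,90]).round(1),len(P)
E
python3 - <<'E'
from m import *
f=dict(np.load('pics/top0.npz'))
W=world(f)
print('counter z',W[60:330:30,330,2])
br=f['image'].astype(int).min(-1)>110
for n,b,zl,zh in [('meter',(105,200,185,270),.06,.09),('det',(275,165,345,235),.02,.04),('mat',(210,135,275,225),-.003,.006),('pA',(375,175,408,212),.003,.02),('pB',(372,212,408,246),.003,.02),('pC',(408,212,445,255),.003,.02),('sty',(225,145,262,215),.008,.03)]:
    print(n,*rect(f,b,zl,zh))
    if n[0]=='p': print('  bright',*rect(f,b,-.01,.03,br))
im=f['image'][:,:,::-1]
a=cv2.resize(im[135:225,205:345],None,fx=4,fy=4,interpolation=cv2.INTER_CUBIC)
b=cv2.resize(im[165:265,360:460],None,fx=4,fy=4,interpolation=cv2.INTER_CUBIC)
c=cv2.resize(im[200:270,105:185],None,fx=3,fy=3)
cv2.imwrite('pics/c1.png',a);cv2.imwrite('pics/c2.png',b);cv2.imwrite('pics/c3.png',c)
E
```

```text
counter z [-0.00145043 -0.00146033 -0.00175212 -0.00175108 -0.00111029  0.02700087
 -0.00095636  0.00563871  0.00093465]
meter [440.  317.3] [ 91.4 111.7] 9.6 [69.3 72.7 75.7] 1689
det [540.6 -94.6] [120.7  90. ] 17.0 [25.4 28.3 30.9] 1634
mat [596.3  86. ] [242.8 172.2] 1.3 [-1.6  1.2  4. ] 5155
pA [ 562.9 -304.4] [83.2 96.6] 89.7 [ 3.6  7.4 10.9] 447
  bright [ 562.5 -301.8] [36.3 60.8] 84.5 [ 4.8  8.2 11.3] 334
pB [ 470.3 -299.1] [89.8 85.8] 89.0 [ 3.5  7.1 10.8] 384
  bright [ 467.3 -296.3] [48.2 36.8] 10.8 [ 5.5  8.  11.1] 275
pC [ 461.6 -391.8] [ 91.9 108.9] 88.2 [ 3.5  7.5 10.9] 563
  bright [ 458.7 -391.6] [37.  71.6] 80.6 [ 5.   8.3 11.2] 419
sty [604.3  81.3] [157.   60.9] 3.2 [10.6 15.5 18.6] 265
```

View pics/c1.png

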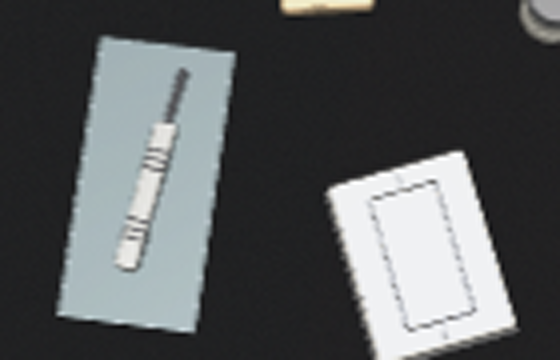

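View pics/c2.png

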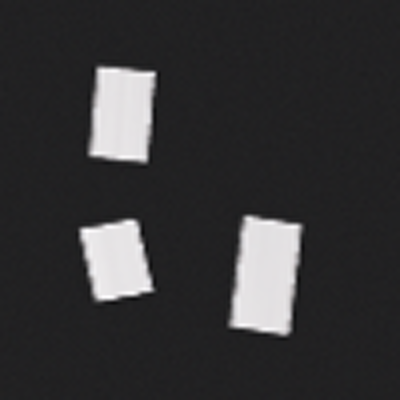

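Brown, green and turquoise pens are excluded. The white and steel stylus on the mat is the one meant. The plates, by measured length, are B (72 mm) at crop (265,275), C (60 mm) at (123,113) and D (48 mm) at (117,260). A (84 mm) is not visible. Next I refine the axes and cross-check them with the side view.

```bash
cat > h2.py <<'E'
from h import *
def rectm(P):
    r=cv2.minAreaRect((P[:,:2]*1000).astype(np.float32));b=cv2.boxPoints(r)
    e=[b[1]-b[0],b[2]-b[1]];L=max(e,key=np.linalg.norm);a=np.degrees(np.arctan2(L[1],L[0]));a=(a+90)%180-90
    return np.array(r[0]).round(1),sorted(np.round(r[1],1)),round(float(a),1)
def planeXY(f,u,v,z):
    K=np.array(f['camera_matrix']);V=np.array(f['view'])
    d=V[:3,:3].T@np.array([(u-K[0,2])/K[0,0],(v-K[1,2])/K[1,1],1.]);c=-V[:3,:3].T@V[:3,3]
    return c+d*(z-c[2])/d[2]
def blob(f,box,mask,z,mn=15):
    x0,y0,x1,y1=box;m=np.zeros(mask.shape,np.uint8);m[y0:y1,x0:x1]=mask[y0:y1,x0:x1]
    n,l,s,c=cv2.connectedComponentsWithStats(m);k=1+np.argmax(s[1:,4]);v,u=np.nonzero(l==k)
    return np.array([planeXY(f,a,b,z) for a,b in zip(u,v)])
E
python3 - <<'E'
from h2 import *
t=dict(np.load('pics/top0.npz'));s=dict(np.load('pics/side0.npz'))
T=t['image'].astype(int);S=s['image'].astype(int)
bt=(T.min(-1)>110);bs=(S.min(-1)>110)
for n,b1,b2 in [('C',(375,175,408,212),(257,172,283,190)),('D',(372,212,408,246),(285,178,308,192)),('B',(408,212,445,255),(288,163,318,180))]:
    P=blob(t,b1,bt,.008);Q=blob(s,b2,bs,.008)
    print(n,rectm(P),rectm(Q), 'mean',P.mean(0)[:2].round(4),Q.mean(0)[:2].round(4))
# stylus: white handle
w=(T.min(-1)>190);P=blob(t,(225,145,262,215),w,.016);print('sty handle',rectm(P),len(P))
W=world(t);
print('side sty depth pts');
Ws=world(s)
for wv,nm in((W,'top'),(Ws,'side')):
    m=(wv[...,2]>.010)&(wv[...,2]<.03)&(wv[...,0]>.5)&(wv[...,0]<.69)&(wv[...,1]>.05)&(wv[...,1]<.115)
    P=wv[m];print(nm,len(P),P.mean(0).round(4));
    mu=P[:,:2].mean(0);u,sv,vt=np.linalg.svd(P[:,:2]-mu);d=vt[0]*np.sign(vt[0][0]);q=(P[:,:2]-mu)@d;print(np.degrees(np.arctan2(d[1],d[0])),mu+d*q.max(),mu+d*q.min())
m=(Ws[...,2]>.06)&(Ws[...,2]<.09)&(np.hypot(Ws[...,0]-.44,Ws[...,1]-.317)<.09);print('meter side',rectm(Ws[m]),np.median(Ws[m][:,2]))
m=(Ws[...,2]>.022)&(Ws[...,2]<.034)&(np.hypot(Ws[...,0]-.54,Ws[...,1]+.095)<.08);print('det side',rectm(Ws[m]),np.median(Ws[m][:,2]))
mt=(T[...,2]-T[...,0]>8)&(T.min(-1)>110);print('mat',rectm(blob(t,(205,135,275,225),mt,.002)))
im=s['image'][:,:,::-1]
cv2.imwrite('pics/c4.png',cv2.resize(im[205:275,180:290],None,fx=6,fy=6,interpolation=cv2.INTER_CUBIC))
E
```

```text
C (array([ 562.1, -301.1]), [np.float64(37.7), np.float64(59.8)], -5.7) (array([ 560.6, -298.8]), [np.float64(49.7), np.float64(65.0)], -5.6) mean [ 0.5619 -0.3012] [ 0.5603 -0.2985]
D (array([ 466.8, -295.8]), [np.float64(37.5), np.float64(47.6)], 11.7) (array([ 465.6, -292. ]), [np.float64(45.8), np.float64(50.1)], 10.3) mean [ 0.4668 -0.2958] [ 0.4658 -0.2921]
B (array([ 458.7, -390.6]), [np.float64(37.9), np.float64(71.7)], -8.4) (array([ 458. , -388.2]), [np.float64(50.8), np.float64(76.1)], -9.0) mean [ 0.4584 -0.3906] [ 0.4584 -0.3877]
sty handle (array([581.1,  85.8]), [np.float64(12.6), np.float64(31.3)], -13.8) 59
side sty depth pts
top 246 [0.5885 0.0818 0.0155]
-13.99332319170737 [0.66529219 0.0626556 ] [0.53208318 0.09585185]
side 200 [0.5837 0.086  0.0148]
-13.835957677535347 [0.66261902 0.06655393] [0.53091335 0.0989916 ]
meter side (array([438.6, 318.8]), [np.float64(90.2), np.float64(115.0)], -79.8) 0.07233480210220011
det side (array([538.7, -93.1]), [np.float64(96.2), np.float64(120.0)], 16.5) 0.0281612287400431
mat (array([591.7,  86. ]), [np.float64(90.7), np.float64(189.5)], -6.4)
```

View pics/c4.png

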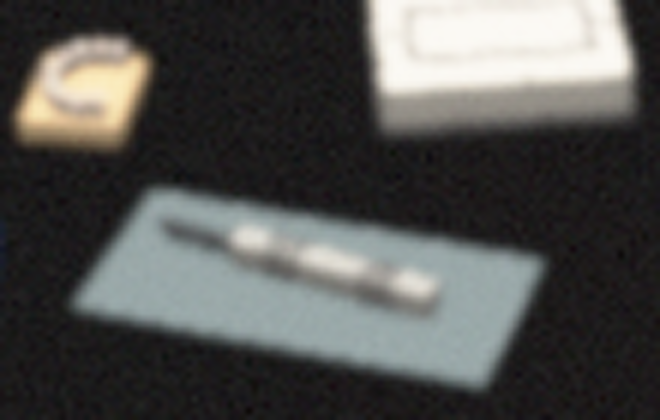

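```bash
cat > g.py <<'E'
from h2 import *
from scipy.spatial.transform import Rotation as R
import sys
def go(x,y,z,phi):
    s=sense();q=s['tcp_rot'];r=R.from_quat([q[1],q[2],q[3],q[0]]);M=r.as_matrix()
    p=np.array(s['ee_pos']);d=np.array([x,y,z])-p
    c=np.cos(np.radians(phi));n=np.sin(np.radians(phi))
    G=R.from_matrix(np.array([[c,n,0],[n,-c,0],[0,0,-1.]]))
    rv=np.degrees((r.inv()*G).as_rotvec())/8
    tilt=np.degrees(np.arccos(-M[2,2]));ph=np.degrees(np.arctan2(M[1,0],M[0,0]))
    print(f"t={s['t']:.1f} tcp={p.round(4)} phi={ph:.2f} tilt={tilt:.2f} F={np.round(s['ft_force'],2)} grip={s['grip_width']*94:.1f}mm j6={s['joint_pos'][5]:.2f}")
    print('now-axes shift units',(M.T@d/.025).round(2),' | turn units',rv.round(2),' | shift units if turned first',(G.as_matrix().T@d/.025).round(2))
if __name__=='__main__': go(*map(float,sys.argv[1:5]))
E
python3 g.py .579 .0855 .15 166.1
```

```text
t=0.1 tcp=[ 0.1315 -0.559   0.2044] phi=13.22 tilt=0.12 F=[-0.28  0.35  0.33] grip=94.2mm j6=-0.15
now-axes shift units [ 23.32 -21.     2.23]  | turn units [ -0.    -0.02 -19.11]  | shift units if turned first [-11.18  29.33   2.18]
```

drive_tool(plan=[[0.9,-0.8,0,0,0,0,40],[1,-0.9,0,0,0,0,40],[1,-0.9,0,0,0,0,40],[1,-0.9,0,0,0,0,40],[1,-0.9,0,0,0,0,40],[1,-0.9,0,0,0,0,40],[1,-0.9,0,0,0,0,40],[1,-0.9,0,0,0,0,40]])

```text
t: 0.9
ee_pos: [0.2836, -0.3402, 0.205]
tcp_rot: [-0.0, 0.993, 0.115, -0.0]
ft_force: [0.8, 0.4, 0.3]
grip_width: 0.425
```

drive_tool(plan=[[1,-0.9,0,0,0,0,40],[1,-0.9,0,0,0,0,40],[1,-0.9,0,0,0,0,40],[1,-0.9,0,0,0,0,40],[1,-0.9,0,0,0,0,40],[1,-0.9,0,0,0,0,40],[1,-0.9,0,0,0,0,40],[1,-0.9,0,0,0,0,40]])

```text
t: 1.7
ee_pos: [0.437, -0.1194, 0.2051]
tcp_rot: [-0.0, 0.993, 0.115, -0.0]
ft_force: [0.3, -0.4, -0.5]
grip_width: 0.424
```

```bash
python3 g.py .579 .0855 .15 166.1
```

```text
t=1.7 tcp=[ 0.437  -0.1194  0.2051] phi=13.23 tilt=0.04 F=[ 0.27 -0.4  -0.47] grip=39.9mm j6=0.88
now-axes shift units [ 7.41 -6.68  2.2 ]  | turn units [-1.000e-02 -0.000e+00 -1.911e+01]  | shift units if turned first [-3.55  9.32  2.2 ]
```

drive_tool(plan=[[0.92,-0.84,0,0,0,0,40],[0.92,-0.84,0,0,0,0,40],[0.92,-0.84,0,0,0,0,40],[0.93,-0.83,0,0,0,0,40],[0.93,-0.83,0,0,0,0,40],[0.93,-0.83,0,0,0,0,40],[0.93,-0.83,0,0,0,0,40],[0.93,-0.83,0,0,0,0,40]])

```text
t: 2.5
ee_pos: [0.5791, 0.0851, 0.2048]
tcp_rot: [-0.0, 0.993, 0.115, -0.001]
ft_force: [0.6, -0.8, 0.7]
grip_width: 0.429
```

drive_tool(plan=[[0,0,0,0,0,-1,40],[0,0,0,0,0,-1,40],[0,0,0,0,0,-1,40],[0,0,0,0,0,-1,40],[0,0,0,0,0,-1,40],[0,0,0,0,0,-1,40],[0,0,0,0,0,-1,40],[0,0,0,0,0,-1,40]])

```text
t: 3.3
ee_pos: [0.5784, 0.0839, 0.2047]
tcp_rot: [-0.0, 0.78, 0.626, -0.001]
ft_force: [-0.4, -0.1, 0.2]
grip_width: 0.427
```

drive_tool(plan=[[0,0,0.3,0,0,-1,40],[0,0,0.3,0,0,-1,40],[0,0,0.3,0,0,-1,40],[0,0,0.3,0,0,-1,40],[0,0,0.3,0,0,-1,40],[0,0,0.3,0,0,-1,40],[0,0,0.3,0,0,-1,40],[0,0,0.3,0,0,-1,40]])

```text
t: 4.1
ee_pos: [0.5784, 0.0839, 0.1445]
tcp_rot: [-0.001, 0.329, 0.944, -0.0]
ft_force: [0.6, 0.0, -0.4]
grip_width: 0.426
```

drive_tool(plan=[[0,0,0,0,0,-1,40],[0,0,0,0,0,-1,40],[0,0,0,0,0,-1,40],[0,0,0,0,0,-0.1,40],[0,0,0,0,0,0,40],[0,0,0,0,0,0,40],[0,0,0,0,0,0,40],[0,0,0,0,0,0,40]])

```text
t: 4.9
ee_pos: [0.5789, 0.0839, 0.1455]
tcp_rot: [0.0, 0.122, 0.993, 0.0]
ft_force: [0.0, -0.9, 0.6]
grip_width: 0.425
```

```bash
python3 g.py .579 .0855 .08 166.1
python3 - <<'E'
from h2 import *
t=shot('top','top1');s=shot('side','side1')
print(proj(t,(.579,.0855,.016)),proj(s,(.579,.0855,.016)))
for a,f in(('a',t),('b',s)):
  b=(205,120,305,220) if a=='a' else (180,200,280,275)
  cv2.imwrite(f'pics/d{a}.png',cv2.resize(f['image'][b[1]:b[3],b[0]:b[2],::-1],None,fx=5,fy=5))
E
```

```text
t=4.9 tcp=[0.5789 0.0839 0.1455] phi=165.99 tilt=0.00 F=[ 0.01 -0.87  0.63] grip=40.0mm j6=-1.33
now-axes shift units [0.01 0.06 2.62]  | turn units [ 0.    0.   -0.01]  | shift units if turned first [0.01 0.06 2.62]
[240.72594647 183.80156951] [235.41353592 247.87692739]
```

View pics/db.png

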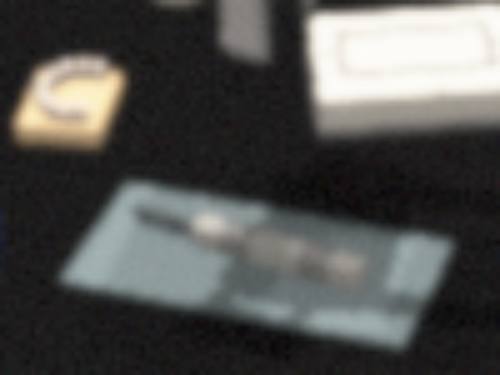

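drive_tool(plan=[[0,0.06,0.9,0,0,0,40],[0,0,0.9,0,0,0,40],[0,0,0.9,0,0,0,40],[0,0,0.9,0,0,0,40],[0,0,0.9,0,0,0,40],[0,0,0.6,0,0,0,40],[0,0,0.48,0,0,0,40],[0,0,0,0,0,0,40]])

```text
t: 5.8
ee_pos: [0.5779, 0.0853, 0.0043]
tcp_rot: [-0.002, 0.122, 0.993, -0.0]
ft_force: [-0.1, 0.5, -0.8]
grip_width: 0.424
```

drive_tool(plan=[[0,0,0,0,0,0,5],[0,0,0,0,0,0,5],[0,0,0,0,0,0,5],[0,0,0,0,0,0,5],[0,0,0,0,0,0,5],[0,0,0,0,0,0,5],[0,0,0,0,0,0,5],[0,0,0,0,0,0,5]], grip_force=45)

```text
t: 6.6
ee_pos: [0.5801, 0.0854, 0.0069]
tcp_rot: [0.001, 0.122, 0.993, 0.0]
ft_force: [-0.9, 0.7, 6.0]
grip_width: 0.142
```

```bash
python3 g.py .579 .0855 .1 166.1
```

```text
t=6.6 tcp=[0.5801 0.0854 0.0069] phi=166.02 tilt=0.09 F=[-0.86  0.69  6.01] grip=13.3mm j6=-1.33
now-axes shift units [ 0.04 -0.01 -3.72]  | turn units [ 0.    0.01 -0.01]  | shift units if turned first [ 0.04 -0.01 -3.72]
```

drive_tool(plan=[[0,0,-0.5,0,0,0,5],[0,0,-1,0,0,0,5],[0,0,-1,0,0,0,5],[0,0,-1,0,0,0,5],[0,0,-1,0,0,0,5],[0,0,0,0,0,0,5],[0,0,0,0,0,0,5],[0,0,0,0,0,0,5]])

```text
t: 7.4
ee_pos: [0.5777, 0.0853, 0.1165]
tcp_rot: [-0.002, 0.122, 0.993, -0.0]
ft_force: [-0.5, -0.3, -1.5]
grip_width: 0.141
```

```bash
python3 g.py .56 .338 .12 9.9
python3 - <<'E'
from h2 import *
t=shot('top','top2');s=shot('side','side2')
for a,f in(('a',t),('b',s)):
  b=(195,100,305,220) if a=='a' else (170,170,290,275)
  cv2.imwrite(f'pics/e{a}.png',cv2.resize(f['image'][b[1]:b[3],b[0]:b[2],::-1],None,fx=5,fy=5))
E
```

```text
t=7.4 tcp=[0.5777 0.0853 0.1165] phi=166.02 tilt=0.20 F=[-0.47 -0.35 -1.5 ] grip=13.3mm j6=-1.33
now-axes shift units [ 3.13  9.64 -0.14]  | turn units [-0.04  0.   19.52]  | shift units if turned first [  1.04 -10.08  -0.14]
```

View pics/eb.png

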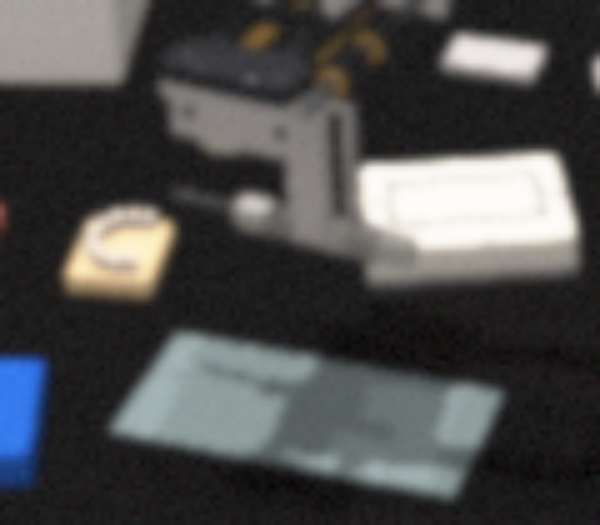

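View pics/ea.png

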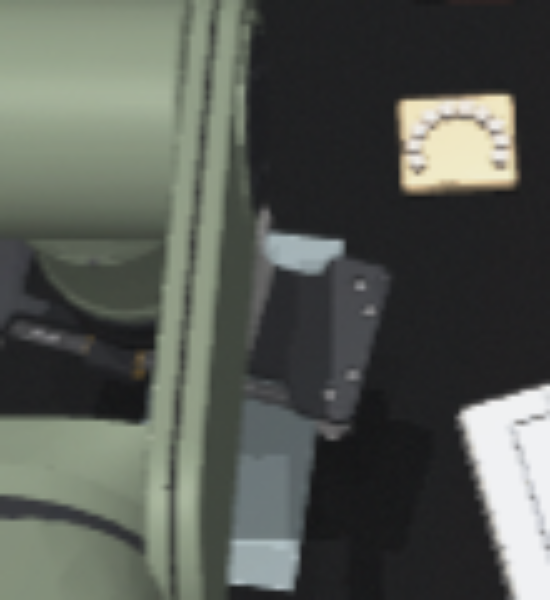

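drive_tool(plan=[[0,0,0,0,0,0.6,5],[0,0,0,0,0,1,5],[0,0,0,0,0,1,5],[0,0,0,0,0,1,5],[0,0,0,0,0,1,5],[0,0,0,0,0,1,5],[0,0,0,0,0,1,5],[0,0,0,0,0,1,5]])

```text
t: 8.3
ee_pos: [0.5783, 0.0854, 0.1169]
tcp_rot: [-0.001, 0.61, 0.793, -0.001]
ft_force: [0.3, 0.1, -1.4]
grip_width: 0.141
```

drive_tool(plan=[[0,0,0,0,0,1,5],[0,0,0,0,0,1,5],[0,0,0,0,0,1,5],[0,0,0,0,0,1,5],[0,0,0,0,0,1,5],[0,0,0,0,0,1,5],[0,0,0,0,0,1,5],[0,0,0,0,0,1,5]])

```text
t: 9.1
ee_pos: [0.5783, 0.0853, 0.1169]
tcp_rot: [-0.0, 0.937, 0.349, -0.001]
ft_force: [-0.3, -0.2, -1.2]
grip_width: 0.141
```

drive_tool(plan=[[0,0,0,0,0,1,5],[0,0,0,0,0,1,5],[0,0,0,0,0,1,5],[0,0,0,0,0,0.9,5],[0,0,0,0,0,0,5],[0,0,0,0,0,0,5],[0,0,0,0,0,0,5],[0,0,0,0,0,0,5]])

```text
t: 9.9
ee_pos: [0.5791, 0.0853, 0.1182]
tcp_rot: [-0.0, 0.996, 0.088, -0.0]
ft_force: [0.2, 0.2, -0.8]
grip_width: 0.143
```

```bash
python3 g.py .6117 .3481 .12 9.9
```

```text
t=9.9 tcp=[0.5791 0.0853 0.1182] phi=10.08 tilt=0.02 F=[ 0.15  0.17 -0.78] grip=13.5mm j6=1.39
now-axes shift units [  3.12 -10.12  -0.07]  | turn units [-0.    0.    0.02]  | shift units if turned first [  3.09 -10.13  -0.07]
```

drive_tool(plan=[[0.4,-1,0,0,0,0,5],[0.4,-1,0,0,0,0,5],[0.4,-1,0,0,0,0,5],[0.4,-1,0,0,0,0,5],[0.4,-1,0,0,0,0,5],[0.4,-1,0,0,0,0,5],[0.4,-1,0,0,0,0,5],[0.3,-1,0,0,0,0.02,5]])

```text
t: 10.7
ee_pos: [0.6211, 0.2969, 0.1184]
tcp_rot: [0.0, 0.996, 0.086, 0.0]
ft_force: [0.2, -0.8, -0.2]
grip_width: 0.145
```

drive_tool(plan=[[0,-1,0.4,0,0,0,5],[0,-1,0.4,0,0,0,5],[0,-0.12,0.4,0,0,0,5],[0,0,0.6,0,0,0,5],[0,0,0.6,0,0,0,5],[0,0,0.6,0,0,0,5],[0,0,0,0,0,0,5],[0,0,0,0,0,0,5]])

```text
t: 11.5
ee_pos: [0.6115, 0.347, 0.0425]
tcp_rot: [0.0, 0.996, 0.085, -0.001]
ft_force: [0.4, -0.2, -0.6]
grip_width: 0.143
```

```bash
python3 g.py .6117 .3481 .042 9.9
python3 - <<'E'
from h2 import *
t=shot('top','top3');s=shot('side','side3')
c,n=np.cos(np.radians(9.9)),np.sin(np.radians(9.9))
M=np.array([.4393,.318,0]);ax=np.array([c,n,0])
for k in(45,85,175):
  p=M+ax*k/1000+[0,0,.045];print(k,p,proj(t,p),proj(s,p))
for a,f in(('a',t),('b',s)):
  b=(95,130,215,260) if a=='a' else (190,220,320,350)
  cv2.imwrite(f'pics/f{a}.png',cv2.resize(f['image'][b[1]:b[3],b[0]:b[2],::-1],None,fx=4,fy=4,interpolation=cv2.INTER_CUBIC))
E
```

```text
t=11.5 tcp=[0.6115 0.347  0.0425] phi=9.80 tilt=0.09 F=[ 0.4  -0.24 -0.6 ] grip=13.4mm j6=1.79
now-axes shift units [ 0.02 -0.04  0.02]  | turn units [ 0.    0.01 -0.01]  | shift units if turned first [ 0.02 -0.04  0.02]
45 [0.48362992 0.32573681 0.045     ] [142.79984801 217.00045054] [251.23833425 307.69411877]
85 [0.52303429 0.33261397 0.045     ] [141.12417755 201.53113918] [233.02183592 307.63417463]
175 [0.61169413 0.34808759 0.045     ] [137.41822234 167.31881841] [192.02298505 307.49926172]
```

View pics/fb.png

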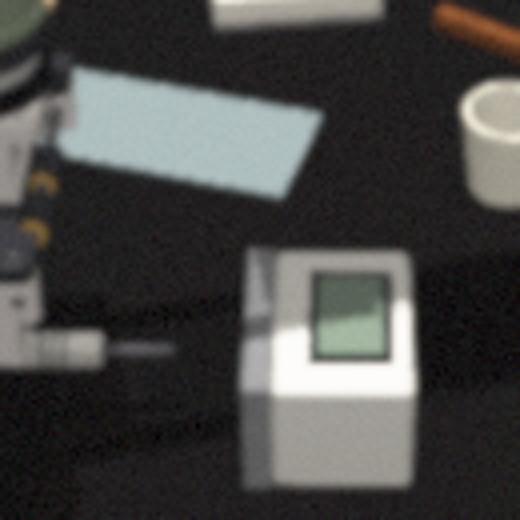

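View pics/fa.png

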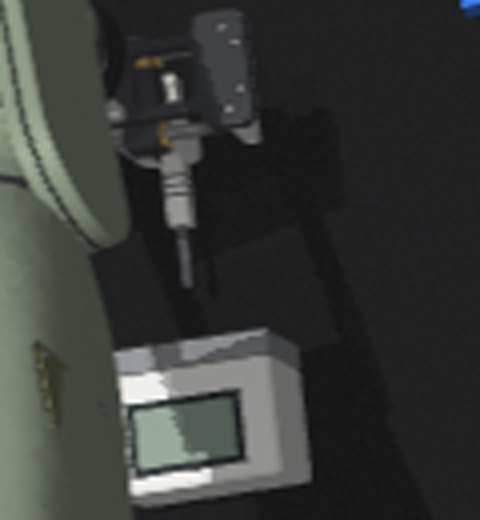

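drive_tool(plan=[[-0.4,0,0,0,0,0,5],[-0.4,0,0,0,0,0,5],[-0.4,0,0,0,0,0,5],[-0.3,0,0,0,0,0,5],[-0.2,0,0,0,0,0,5],[-0.1,0,0,0,0,0,5],[-0.1,0,0,0,0,0,5],[0,0,0,0,0,0,5]])

```text
t: 12.4
ee_pos: [0.5652, 0.34, 0.0437]
tcp_rot: [-0.0, 0.996, 0.086, 0.0]
ft_force: [0.1, 0.4, -1.0]
grip_width: 0.143
```

```bash
python3 g.py .56 .338 .042 9.9
```

```text
t=12.4 tcp=[0.5652 0.34   0.0437] phi=9.86 tilt=0.05 F=[ 0.15  0.42 -1.03] grip=13.4mm j6=1.81
now-axes shift units [-0.22  0.04  0.07]  | turn units [-0.   -0.01 -0.  ]  | shift units if turned first [-0.22  0.04  0.07]
```

Moved 47.5 mm with no contact yet; the tip should be almost at the button. Creeping on.

drive_tool(plan=[[-0.06,0,0,0,0,0,5],[-0.06,0,0,0,0,0,5],[-0.06,0,0,0,0,0,5],[-0.06,0,0,0,0,0,5],[0,0,0,0,0,0,5],[0,0,0,0,0,0,5],[0,0,0,0,0,0,5],[0,0,0,0,0,0,5]])

```text
t: 13.2
ee_pos: [0.5596, 0.339, 0.0438]
tcp_rot: [-0.0, 0.996, 0.086, 0.001]
ft_force: [5.6, 0.4, -0.4]
grip_width: 0.14
```

drive_tool(plan=[[-0.05,0,0,0,0,0,5],[-0.05,0,0,0,0,0,5],[0,0,0,0,0,0,5],[0,0,0,0,0,0,5],[0,0,0,0,0,0,5],[0,0,0,0,0,0,5],[0,0,0,0,0,0,5],[0,0,0,0,0,0,5]])

```text
t: 14.0
ee_pos: [0.5594, 0.339, 0.0447]
tcp_rot: [-0.001, 0.996, 0.086, 0.003]
ft_force: [9.0, 1.4, -1.0]
grip_width: 0.141
```

```bash
python3 g.py .56 .338 .042 9.9;python3 - <<'E'
from h2 import *
t=shot('top','top4');s=shot('side','side4')
for a,f in(('a',t),('b',s)):
  b=(95,130,215,260) if a=='a' else (190,220,320,350)
  cv2.imwrite(f'pics/g{a}.png',cv2.resize(f['image'][b[1]:b[3],b[0]:b[2],::-1],None,fx=4,fy=4,interpolation=cv2.INTER_CUBIC))
E
```

```text
t=14.0 tcp=[0.5594 0.339  0.0447] phi=9.86 tilt=0.36 F=[ 8.99  1.36 -0.95] grip=13.3mm j6=1.81
now-axes shift units [0.02 0.04 0.11]  | turn units [-0.01 -0.05 -0.01]  | shift units if turned first [0.02 0.04 0.11]
```

View pics/gb.png

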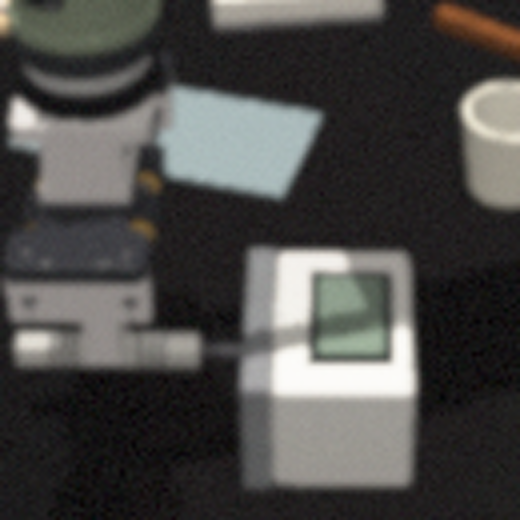

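drive_tool(plan=[[0.1,0,0,0,0,0,5],[0.3,0,0,0,0,0,5],[0.5,0,0,0,0,0,5],[0.8,0,0,0,0,0,5],[0.8,0,0,0,0,0,5],[0,0.5,-0.8,0,0,0,5],[0,1,-0.8,0,0,0,5],[0,1,-0.4,0,0,0,5]])

```text
t: 14.9
ee_pos: [0.6273, 0.2874, 0.0936]
tcp_rot: [0.0, 0.996, 0.087, -0.002]
ft_force: [0.3, -0.3, -1.2]
grip_width: 0.145
```

```bash
python3 g.py .592 .086 .04 9.9
```

```text
t=14.9 tcp=[0.6273 0.2874 0.0936] phi=9.94 tilt=0.24 F=[ 0.29 -0.33 -1.24] grip=13.6mm j6=1.70
now-axes shift units [-2.77  7.69  2.15]  | turn units [-0.    0.03  0.01]  | shift units if turned first [-2.78  7.69  2.14]
```

drive_tool(plan=[[-0.35,0.95,0,0,0,0,5],[-0.35,0.95,0,0,0,0,5],[-0.35,0.95,0,0,0,0,5],[-0.35,0.95,0,0,0,0,5],[-0.35,0.95,0,0,0,0,5],[-0.35,0.95,0,0,0,0,5],[-0.35,0.95,0,0,0,0,5],[-0.33,1,0,0,0,0,5]])

```text
t: 15.7
ee_pos: [0.59, 0.0868, 0.092]
tcp_rot: [-0.001, 0.996, 0.086, -0.003]
ft_force: [0.8, -0.2, -0.9]
grip_width: 0.141
```

drive_tool(plan=[[0,0,0.8,0,0,0,5],[0,0,0.8,0,0,0,5],[0,0,0.6,0,0,0,5],[0,0,0.4,0,0,0,5],[0,0,0.2,0,0,0,5],[0,0,0.2,0,0,0,5],[0,0,0.2,0,0,0,5],[0,0,0,0,0,0,5]])

```text
t: 16.5
ee_pos: [0.5928, 0.0874, 0.0132]
tcp_rot: [-0.0, 0.996, 0.086, -0.0]
ft_force: [0.2, -0.0, -1.3]
grip_width: 0.145
```

```bash
python3 g.py .592 .086 .006 9.9
```

```text
t=16.5 tcp=[0.5928 0.0874 0.0132] phi=9.88 tilt=0.04 F=[ 0.2  -0.02 -1.27] grip=13.6mm j6=1.40
now-axes shift units [-0.04  0.05  0.29]  | turn units [-0.  0. -0.]  | shift units if turned first [-0.04  0.05  0.29]
```

drive_tool(plan=[[0,0,0.1,0,0,0,5],[0,0,0.1,0,0,0,5],[0,0,0.06,0,0,0,5],[0,0,0,0,0,0,5],[0,0,0,0,0,0,40],[0,0,0,0,0,0,40],[0,0,0,0,0,0,40],[0,0,0,0,0,0,40]])

```text
t: 17.3
ee_pos: [0.5932, 0.0872, 0.007]
tcp_rot: [0.0, 0.996, 0.086, 0.0]
ft_force: [0.6, 0.5, -0.4]
grip_width: 0.414
```

drive_tool(plan=[[0,0,-0.6,0,0,0,40],[0,0,-0.9,0,0,0,40],[0,0,-0.9,0,0,0,40],[0,0,-0.9,0,0,0,40],[0,0,-0.9,0,0,0,60],[0,0,0,0,0,0,60],[0,0,0,0,0,0,60],[0,0,0,0,0,0,60]])

```text
t: 18.1
ee_pos: [0.592, 0.0872, 0.1107]
tcp_rot: [-0.0, 0.996, 0.086, -0.001]
ft_force: [0.5, -0.7, 0.1]
grip_width: 0.64
```

```bash
python3 g.py .4584 -.3895 .11 -8.7
python3 - <<'E'
from h2 import *
s=shot('side','side5')
print(proj(s,(.592,.086,.009)))
cv2.imwrite(f'pics/hb.png',cv2.resize(s['image'][170:290,150:310,::-1],None,fx=4,fy=4,interpolation=cv2.INTER_CUBIC))
E
```

```text
t=18.1 tcp=[0.592  0.0872 0.1107] phi=9.86 tilt=0.13 F=[ 0.52 -0.66  0.12] grip=60.1mm j6=1.40
now-axes shift units [-8.53 17.87  0.04]  | turn units [-0.    0.02  2.32]  | shift units if turned first [-2.4  19.66  0.03]
[230.73174391 249.54989956]
```

View pics/hb.png

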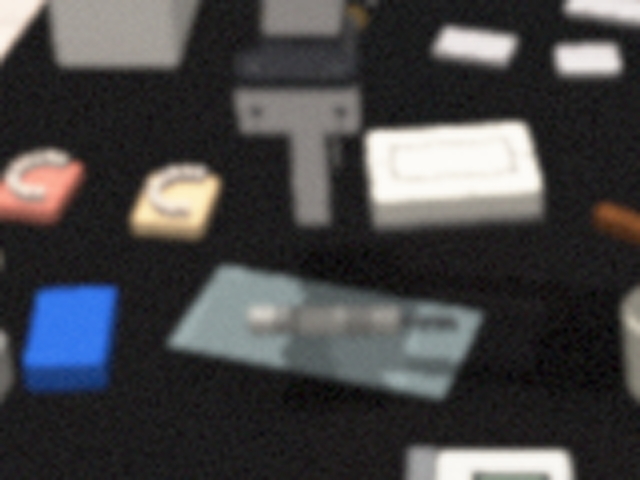

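drive_tool(plan=[[-0.47,0.99,0,0,0,0,60],[-0.47,0.99,0,0,0,0,60],[-0.47,0.99,0,0,0,0,60],[-0.47,0.99,0,0,0,0,60],[-0.47,0.99,0,0,0,0,60],[-0.47,0.99,0,0,0,0,60],[-0.47,0.99,0,0,0,0,60],[-0.47,0.99,0,0,0,0,60]])

```text
t: 18.95
ee_pos: [0.5329, -0.1246, 0.1104]
tcp_rot: [-0.001, 0.996, 0.086, -0.001]
ft_force: [0.2, 0.8, 0.2]
grip_width: 0.637
```

drive_tool(plan=[[-0.47,0.99,0,0,0,0,60],[-0.47,0.99,0,0,0,0,60],[-0.47,0.99,0,0,0,0,60],[-0.47,0.99,0,0,0,0,60],[-0.47,0.99,0,0,0,0,60],[-0.47,0.99,0,0,0,0,60],[-0.47,0.99,0,0,0,0,60],[-0.47,0.99,0,0,0,0,60]])

```text
t: 19.75
ee_pos: [0.4745, -0.3354, 0.1103]
tcp_rot: [-0.001, 0.996, 0.086, -0.001]
ft_force: [0.0, 0.0, 0.2]
grip_width: 0.638
```

drive_tool(plan=[[-0.5,1,0,0,0,0,60],[-0.5,1,0,0,0,0,60],[0,0,0.3,0,0,0.8,60],[0,0,0.3,0,0,0.8,60],[0,0,0.3,0,0,0.72,60],[0,0,0.3,0,0,0,60],[0,0,0,0,0,0,60],[0,0,0,0,0,0,60]])

```text
t: 20.55
ee_pos: [0.4593, -0.3882, 0.0812]
tcp_rot: [-0.001, 0.997, -0.075, -0.001]
ft_force: [0.2, -0.0, 0.3]
grip_width: 0.638
```

```bash
python3 g.py .4584 -.3893 .003 -8.7
python3 - <<'E'
from h2 import *
s=shot('side','side6');shot('top','top6')
print(proj(s,(.4584,-.3893,.008)))
cv2.imwrite(f'pics/ib.png',cv2.resize(s['image'][100:220,230:390,::-1],None,fx=4,fy=4,interpolation=cv2.INTER_CUBIC))
E
```

```text
t=20.6 tcp=[ 0.4593 -0.3882  0.0812] phi=-8.61 tilt=0.09 F=[ 0.22 -0.01  0.26] grip=60.0mm j6=0.88
now-axes shift units [-0.03  0.05  3.13]  | turn units [-0.01  0.01  0.01]  | shift units if turned first [-0.03  0.05  3.13]
[302.41105451 170.70234902]
```

View pics/ib.png

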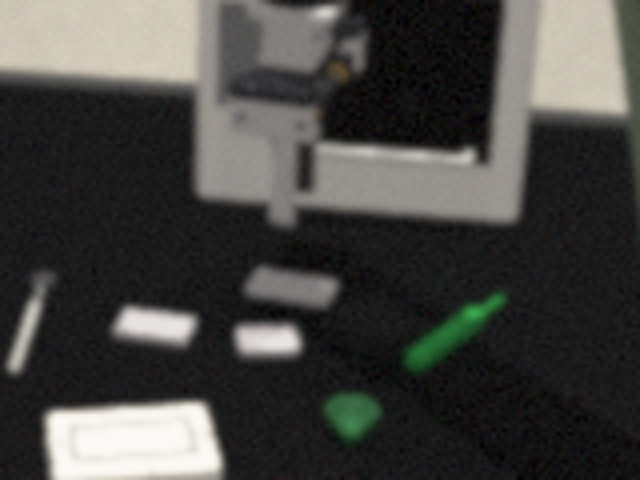

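View pics/top6.png

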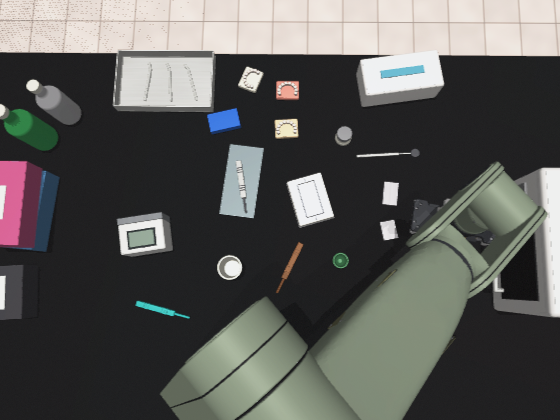

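Both views show plate B directly below the fingers, side crop (292,287), and the stylus on the mat, top (242,187). No fourth plate has been uncovered. Descending.

drive_tool(plan=[[0,0,0.8,0,0,0,60],[0,0,0.8,0,0,0,60],[0,0,0.8,0,0,0,60],[0,0,0.45,0,0,0,60],[0,0,0.24,0,0,0,60],[0,0,0,0,0,0,60],[0,0,0,0,0,0,20],[0,0,0,0,0,0,20]], grip_force=30)

```text
t: 21.45
ee_pos: [0.4604, -0.3895, 0.0059]
tcp_rot: [0.001, 0.997, -0.076, 0.001]
ft_force: [0.9, -0.5, 1.1]
grip_width: 0.504
```

drive_tool(plan=[[0,0,0,0,0,0,20],[0,0,0,0,0,0,20],[0,0,0,0,0,0,20],[0,0,0,0,0,0,20],[0,0,0,0,0,0,20],[0,0,0,0,0,0,20],[0,0,0,0,0,0,20],[0,0,0,0,0,0,20]])

```text
t: 22.25
ee_pos: [0.4602, -0.3894, 0.0056]
tcp_rot: [0.001, 0.997, -0.076, 0.001]
ft_force: [-0.7, 0.3, 6.1]
grip_width: 0.372
```

```bash
python3 g.py .5397 -.0939 .09 16.8
```

```text
t=22.2 tcp=[ 0.4602 -0.3894  0.0056] phi=-8.69 tilt=0.10 F=[-0.74  0.26  6.14] grip=34.9mm j6=0.88
now-axes shift units [  1.36 -12.16  -3.39]  | turn units [ 0.01 -0.01 -3.19]  | shift units if turned first [  6.46 -10.39  -3.38]
```

drive_tool(plan=[[0,0,-0.4,0,0,0,20],[0,0,-0.8,0,0,0,20],[0,0,-0.8,0,0,0,20],[0,0,-0.8,0,0,0,20],[0,0,-0.6,0,0,-0.8,20],[0,0,0,0,0,-0.8,20],[0,0,0,0,0,-0.8,20],[0,0,0,0,0,-0.79,20]])

```text
t: 23.05
ee_pos: [0.4593, -0.388, 0.0896]
tcp_rot: [-0.001, 0.989, 0.149, -0.0]
ft_force: [-0.5, -0.9, -0.5]
grip_width: 0.372
```

drive_tool(plan=[[0.64,-1,0,0,0,0,20],[0.64,-1,0,0,0,0,20],[0.64,-1,0,0,0,0,20],[0.64,-1,0,0,0,0,20],[0.64,-1,0,0,0,0,20],[0.64,-1,0,0,0,0,20],[0.64,-1,0,0,0,0,20],[0.64,-1,0,0,0,0,20]])

```text
t: 23.85
ee_pos: [0.5238, -0.1585, 0.0894]
tcp_rot: [-0.001, 0.989, 0.146, -0.001]
ft_force: [0.6, -0.4, -1.1]
grip_width: 0.375
```

drive_tool(plan=[[0.64,-1,0,0,0,0,20],[0.7,-1,0,0,0,0,20],[0,-0.39,0,0,0,0,20],[0,0,0,0,0,0,20],[0,0,0,0,0,0,20],[0,0,0,0,0,0,20],[0,0,0,0,0,0,20],[0,0,0,0,0,0,20]])

```text
t: 24.65
ee_pos: [0.539, -0.0942, 0.0897]
tcp_rot: [0.0, 0.989, 0.146, 0.0]
ft_force: [-0.5, 0.2, -0.1]
grip_width: 0.37
```

```bash
python3 g.py .5397 -.0939 .035 16.8;python3 - <<'E'
from h2 import *
s=shot('side','side7')
c,n=np.cos(np.radians(16.8)),np.sin(np.radians(16.8))
print([proj(s,(.5397+i*c*.06-j*n*.045,-.0939+i*n*.06+j*c*.045,.028)).round(1) for i,j in((1,1),(1,-1),(-1,-1),(-1,1))])
cv2.imwrite(f'pics/jb.png',cv2.resize(s['image'][120:240,190:350,::-1],None,fx=4,fy=4,interpolation=cv2.INTER_CUBIC))
E
```

```text
t=24.6 tcp=[ 0.539  -0.0942  0.0897] phi=16.74 tilt=0.01 F=[-0.46  0.22 -0.12] grip=34.8mm j6=0.95
now-axes shift units [ 0.03 -0.    2.19]  | turn units [ 0.   -0.   -0.01]  | shift units if turned first [ 0.03 -0.    2.19]
[array([243.4, 219.3]), array([241.4, 202.6]), array([281. , 200.2]), array([285.1, 216.6])]
```

View pics/jb.png

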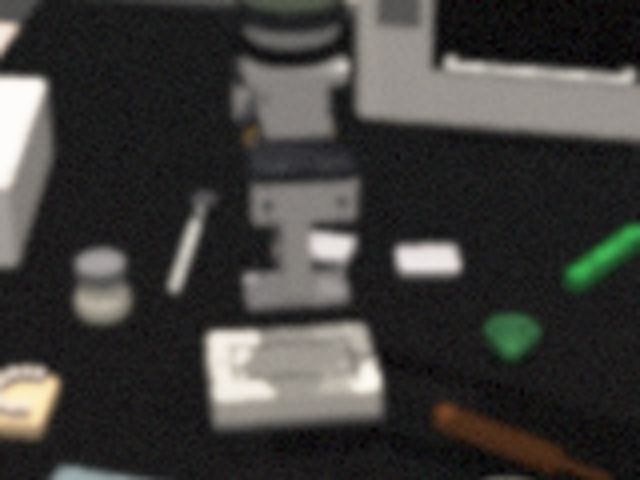

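drive_tool(plan=[[0.03,0,0.5,0,0,0,20],[0,0,0.6,0,0,0,20],[0,0,0.6,0,0,0,20],[0,0,0.3,0,0,0,20],[0,0,0.15,0,0,0,20],[0,0,0,0,0,0,20],[0,0,0,0,0,0,20],[0,0,0,0,0,0,20]])

```text
t: 25.5
ee_pos: [0.5405, -0.0933, 0.0366]
tcp_rot: [0.0, 0.989, 0.146, 0.001]
ft_force: [0.3, 0.4, -1.1]
grip_width: 0.372
```

drive_tool(plan=[[0,0,0.03,0,0,0,20],[0,0,0.03,0,0,0,20],[0,0,0.03,0,0,0,20],[0,0,0.03,0,0,0,20],[0,0,0,0,0,0,20],[0,0,0,0,0,0,20],[0,0,0,0,0,0,20],[0,0,0,0,0,0,20]])

```text
t: 26.3
ee_pos: [0.5399, -0.0931, 0.0335]
tcp_rot: [0.0, 0.989, 0.146, 0.0]
ft_force: [-1.7, 0.4, 5.4]
grip_width: 0.371
```

Contact at z≈0.0335, 5.4 N. Release, lift, close, then press.

drive_tool(plan=[[0,0,0,0,0,0,45],[0,0,0,0,0,0,45],[0,0,0,0,0,0,45],[0,0,-0.4,0,0,0,45],[0,0,-0.6,0,0,0,45],[0,0,-0.6,0,0,0,0],[0,0,0,0,0,0,0],[0,0,0,0,0,0,0]])

```text
t: 27.1
ee_pos: [0.5406, -0.0934, 0.0743]
tcp_rot: [0.001, 0.989, 0.146, 0.001]
ft_force: [-0.3, 0.4, -0.8]
grip_width: 0.258
```

drive_tool(plan=[[0,0,0,0,0,0,0],[0,0,0,0,0,0,0],[0,0,0,0,0,0,0],[0,0,0,0,0,0,0],[0,0,0,0,0,0,0],[0,0,0,0,0,0,0],[0,0,0,0,0,0,0],[0,0,0,0,0,0,0]])

```text
t: 27.9
ee_pos: [0.5398, -0.0931, 0.0729]
tcp_rot: [-0.0, 0.989, 0.146, -0.0]
ft_force: [-0.6, 0.7, 0.1]
grip_width: 0.003
```

```bash
python3 g.py .5397 -.0939 .038 16.8;python3 - <<'E'
from h2 import *
s=shot('side','side8');t=shot('top','top8')
cv2.imwrite(f'pics/kb.png',cv2.resize(s['image'][150:240,210:320,::-1],None,fx=6,fy=6,interpolation=cv2.INTER_CUBIC))
cv2.imwrite(f'pics/ka.png',cv2.resize(t['image'][150:250,260:360,::-1],None,fx=5,fy=5,interpolation=cv2.INTER_CUBIC))
E
```

```text
t=27.9 tcp=[ 0.5398 -0.0931  0.0729] phi=16.82 tilt=0.00 F=[-0.56  0.68  0.07] grip=0.3mm j6=0.95
now-axes shift units [-0.01  0.03  1.4 ]  | turn units [-0.  0.  0.]  | shift units if turned first [-0.01  0.03  1.4 ]
```

View pics/kb.png

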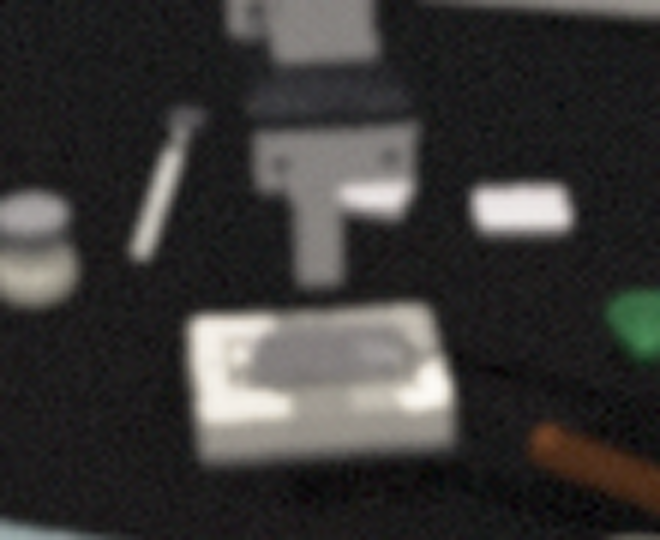

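View pics/ka.png

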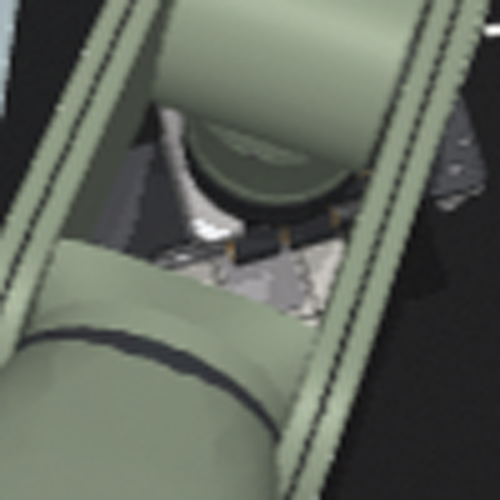

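drive_tool(plan=[[0,0,0.5,0,0,0,0],[0,0,0.5,0,0,0,0],[0,0,0.3,0,0,0,0],[0,0,0.1,0,0,0,0],[0,0,0.06,0,0,0,0],[0,0,0.04,0,0,0,0],[0,0,0.04,0,0,0,0],[0,0,0,0,0,0,0]])

```text
t: 28.8
ee_pos: [0.538, -0.0925, 0.0362]
tcp_rot: [-0.001, 0.989, 0.147, -0.002]
ft_force: [-9.2, 3.2, 17.2]
grip_width: 0.005
```

drive_tool(plan=[[0,0,0,0,0,0,0],[0,0,0,0,0,0,0],[0,0,-0.05,0,0,0,0],[0,0,-0.3,0,0,0,0],[0,0,-0.6,0,0,0,50],[0,0,-0.6,0,0,0,50],[0,0,-0.6,0,0,0,50],[0,0,0,0,0,0,50]])

```text
t: 29.6
ee_pos: [0.5426, -0.094, 0.0919]
tcp_rot: [0.002, 0.989, 0.146, 0.003]
ft_force: [0.9, 0.3, 0.3]
grip_width: 0.309
```

```bash
python3 g.py .5615 -.2999 .09 -5.7
```

```text
t=29.6 tcp=[ 0.5426 -0.094   0.0919] phi=16.83 tilt=0.41 F=[0.86 0.34 0.34] grip=29.0mm j6=0.95
now-axes shift units [-1.66  8.1   0.1 ]  | turn units [ 0.02 -0.05  2.82]  | shift units if turned first [1.57 8.12 0.08]
```

drive_tool(plan=[[-0.2,1,0,0,0,0,60],[-0.2,1,0,0,0,0,60],[-0.2,1,0,0,0,0,60],[-0.2,1,0,0,0,0,60],[-0.2,1,0,0,0,0,60],[-0.2,1,0,0,0,0,60],[-0.2,1,0,0,0,0,60],[-0.2,1.0,0,0,0,0,60]])

```text
t: 30.4
ee_pos: [0.5593, -0.2971, 0.088]
tcp_rot: [-0.0, 0.989, 0.146, -0.0]
ft_force: [0.7, 0.3, 0.8]
grip_width: 0.637
```

drive_tool(plan=[[0,0.1,0,0,0,0.7,60],[0,0,0,0,0,0.7,60],[0,0,0,0,0,0.7,60],[0,0,0,0,0,0.7,60],[0,0,0,0,0,0,60],[0,0,0,0,0,0,60],[0,0,0,0,0,0,60],[0,0,0,0,0,0,60]])

```text
t: 31.2
ee_pos: [0.5601, -0.2984, 0.0882]
tcp_rot: [-0.0, 0.999, -0.048, -0.0]
ft_force: [0.4, -1.5, 0.2]
grip_width: 0.637
```

```bash
python3 g.py .5613 -.3 .005 -5.7;python3 - <<'E'
from h2 import *
s=shot('side','side9');t=shot('top','top9')
cv2.imwrite(f'pics/lb.png',cv2.resize(s['image'][150:240,210:320,::-1],None,fx=6,fy=6,interpolation=cv2.INTER_CUBIC))
cv2.imwrite(f'pics/la.png',cv2.resize(t['image'][150:250,260:360,::-1],None,fx=5,fy=5,interpolation=cv2.INTER_CUBIC))
E
```

```text
t=31.2 tcp=[ 0.5601 -0.2984  0.0882] phi=-5.53 tilt=0.00 F=[ 0.4  -1.51  0.25] grip=59.8mm j6=1.04
now-axes shift units [0.05 0.06 3.33]  | turn units [-0.    0.    0.02]  | shift units if turned first [0.05 0.06 3.33]
```

View pics/lb.png

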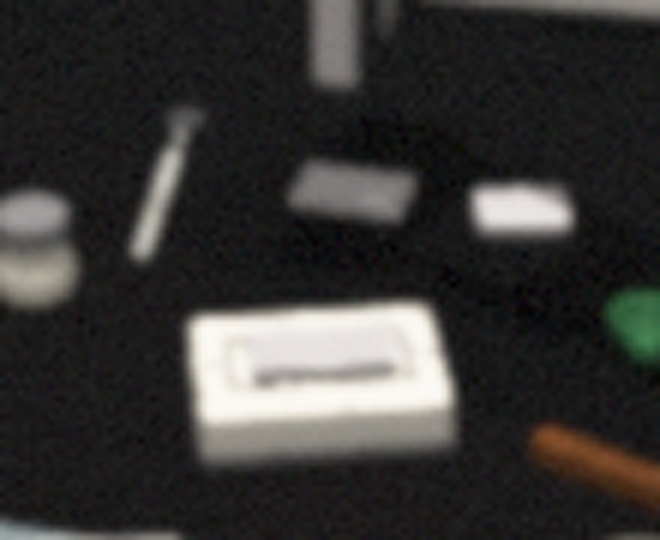

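View pics/la.png

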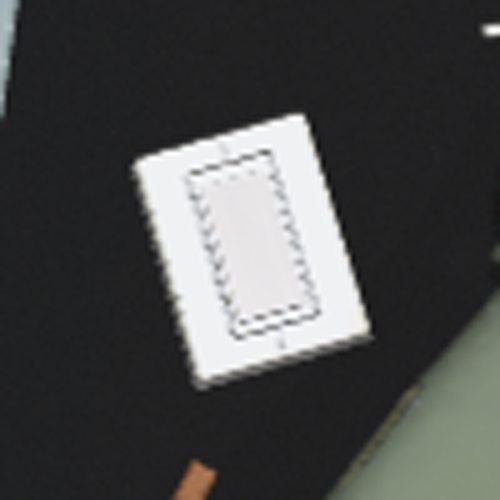

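Plate B lies parallel and centred in the outline, top crop (252,250), within about 2 mm. Now C.

drive_tool(plan=[[0.05,0.06,0.8,0,0,0,60],[0,0,0.8,0,0,0,60],[0,0,0.8,0,0,0,60],[0,0,0.55,0,0,0,60],[0,0,0.4,0,0,0,60],[0,0,0,0,0,0,60],[0,0,0,0,0,0,20],[0,0,0,0,0,0,20]], grip_force=30)

```text
t: 32.1
ee_pos: [0.5621, -0.3008, 0.0057]
tcp_rot: [0.001, 0.999, -0.049, 0.001]
ft_force: [-0.2, 0.9, 0.8]
grip_width: 0.506
```

drive_tool(plan=[[0,0,0,0,0,0,20],[0,0,0,0,0,0,20],[0,0,0,0,0,0,20],[0,0,0,0,0,0,20],[0,0,0,0,0,0,20],[0,0,0,0,0,0,20],[0,0,0,0,0,0,20],[0,0,0,0,0,0,20]])

```text
t: 32.9
ee_pos: [0.5619, -0.3006, 0.0055]
tcp_rot: [0.001, 0.999, -0.049, 0.001]
ft_force: [-0.6, -1.0, 5.4]
grip_width: 0.372
```

```bash
python3 g.py .5397 -.0939 .09 16.8
```

```text
t=32.9 tcp=[ 0.5619 -0.3006  0.0055] phi=-5.58 tilt=0.10 F=[-0.58 -0.99  5.38] grip=35.0mm j6=1.04
now-axes shift units [-1.68 -8.14 -3.39]  | turn units [ 0.01 -0.01 -2.8 ]  | shift units if turned first [ 1.54 -8.17 -3.38]
```

drive_tool(plan=[[0,0,-0.4,0,0,0,20],[0,0,-0.8,0,0,0,20],[0,0,-0.8,0,0,0,20],[0,0,-0.8,0,0,0,20],[0,0,-0.6,0,0,-0.7,20],[0,0,0,0,0,-0.7,20],[0,0,0,0,0,-0.7,20],[0,0,0,0,0,-0.7,20]])

```text
t: 33.7
ee_pos: [0.5607, -0.2997, 0.0894]
tcp_rot: [-0.0, 0.989, 0.148, -0.0]
ft_force: [0.5, 0.1, -0.8]
grip_width: 0.372
```

drive_tool(plan=[[0.2,-1,0,0,0,0,20],[0.2,-1,0,0,0,0,20],[0.2,-1,0,0,0,0,20],[0.2,-1,0,0,0,0,20],[0.2,-1,0,0,0,0,20],[0.2,-1,0,0,0,0,20],[0.2,-1,0,0,0,0,20],[0.15,-1,0,0,0,0,20]])

```text
t: 34.5
ee_pos: [0.5396, -0.0962, 0.0892]
tcp_rot: [-0.0, 0.989, 0.146, -0.0]
ft_force: [-0.6, -0.5, -0.5]
grip_width: 0.37
```

drive_tool(plan=[[0,-0.15,0,0,0,0,20],[0,0,0,0,0,0,20],[0,0,0,0,0,0,20],[0,0,0,0,0,0,20],[0,0,0,0,0,0,20],[0,0,0,0,0,0,20],[0,0,0,0,0,0,20],[0,0,0,0,0,0,20]])

```text
t: 35.3
ee_pos: [0.5393, -0.0941, 0.0894]
tcp_rot: [-0.0, 0.989, 0.146, -0.0]
ft_force: [0.2, 0.0, -0.4]
grip_width: 0.372
```

```bash
python3 g.py .5397 -.0939 .043 16.8;python3 - <<'E'
from h2 import *
s=shot('side','side10')
cv2.imwrite(f'pics/mb.png',cv2.resize(s['image'][150:240,210:320,::-1],None,fx=6,fy=6,interpolation=cv2.INTER_CUBIC))
E
```

```text
t=35.3 tcp=[ 0.5393 -0.0941  0.0894] phi=16.81 tilt=0.01 F=[ 0.23  0.01 -0.38] grip=35.0mm j6=0.95
now-axes shift units [ 0.02 -0.    1.86]  | turn units [-0.  0.  0.]  | shift units if turned first [ 0.02 -0.    1.86]
```

View pics/mb.png

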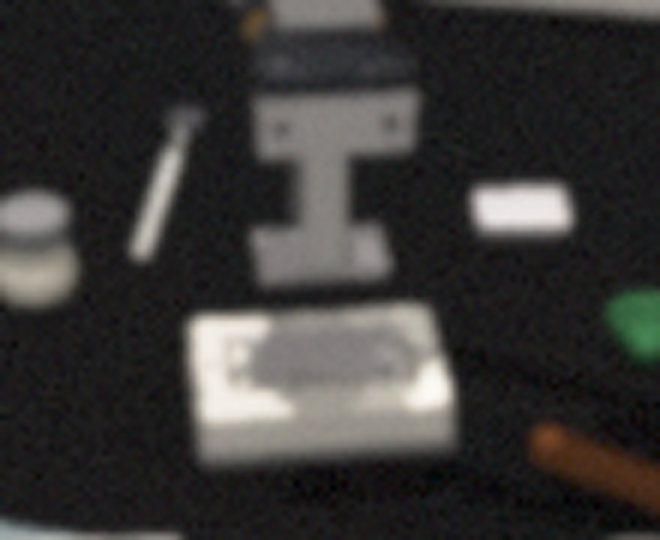

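drive_tool(plan=[[0.02,0,0.5,0,0,0,20],[0,0,0.5,0,0,0,20],[0,0,0.4,0,0,0,20],[0,0,0.3,0,0,0,20],[0,0,0.1,0,0,0,20],[0,0,0.03,0,0,0,20],[0,0,0.03,0,0,0,20],[0,0,0,0,0,0,20]])

```text
t: 36.15
ee_pos: [0.5402, -0.0939, 0.0434]
tcp_rot: [0.0, 0.989, 0.146, 0.0]
ft_force: [-0.3, 0.1, -0.2]
grip_width: 0.373
```

drive_tool(plan=[[0,0,0.03,0,0,0,20],[0,0,0.03,0,0,0,20],[0,0,0,0,0,0,20],[0,0,0,0,0,0,20],[0,0,0,0,0,0,20],[0,0,0,0,0,0,20],[0,0,0,0,0,0,20],[0,0,0,0,0,0,20]])

```text
t: 36.95
ee_pos: [0.5398, -0.0938, 0.0415]
tcp_rot: [0.0, 0.989, 0.146, 0.0]
ft_force: [0.4, -0.5, 0.3]
grip_width: 0.375
```

drive_tool(plan=[[0,0,0.03,0,0,0,20],[0,0,0,0,0,0,20],[0,0,0,0,0,0,20],[0,0,0,0,0,0,45],[0,0,0,0,0,0,45],[0,0,0,0,0,0,45],[0,0,-0.4,0,0,0,45],[0,0,-0.6,0,0,0,45]])

```text
t: 37.75
ee_pos: [0.5388, -0.0934, 0.0655]
tcp_rot: [-0.001, 0.989, 0.146, -0.001]
ft_force: [-0.2, -0.2, 1.4]
grip_width: 0.477
```

drive_tool(plan=[[0,0,-0.6,0,0,0,0],[0,0,0,0,0,0,0],[0,0,0,0,0,0,0],[0,0,0,0,0,0,0],[0,0,0,0,0,0,0],[0,0,0,0,0,0,0],[0,0,0,0,0,0,0],[0,0,0,0,0,0,0]])

```text
t: 38.55
ee_pos: [0.5396, -0.0937, 0.0804]
tcp_rot: [-0.0, 0.989, 0.146, -0.0]
ft_force: [0.4, 0.1, 0.9]
grip_width: 0.008
```

drive_tool(plan=[[0,0,0,0,0,0,0],[0,0,0,0,0,0,0],[0,0,0,0,0,0,0],[0,0,0,0,0,0,0],[0,0,0,0,0,0,0],[0,0,0,0,0,0,0],[0,0,0,0,0,0,0],[0,0,0,0,0,0,0]])

```text
t: 39.35
ee_pos: [0.5398, -0.0937, 0.0807]
tcp_rot: [-0.0, 0.989, 0.146, -0.0]
ft_force: [0.7, -0.4, 0.2]
grip_width: 0.008
```

```bash
python3 g.py .5397 -.0939 .044 16.8;python3 - <<'E'
from h2 import *
s=shot('side','side11')
cv2.imwrite(f'pics/nb.png',cv2.resize(s['image'][150:240,210:320,::-1],None,fx=6,fy=6,interpolation=cv2.INTER_CUBIC))
E
```

```text
t=39.4 tcp=[ 0.5398 -0.0937  0.0807] phi=16.82 tilt=0.00 F=[ 0.68 -0.37  0.17] grip=0.8mm j6=0.95
now-axes shift units [-0.    0.01  1.47]  | turn units [-0.  0.  0.]  | shift units if turned first [-0.    0.01  1.47]
```

View pics/nb.png

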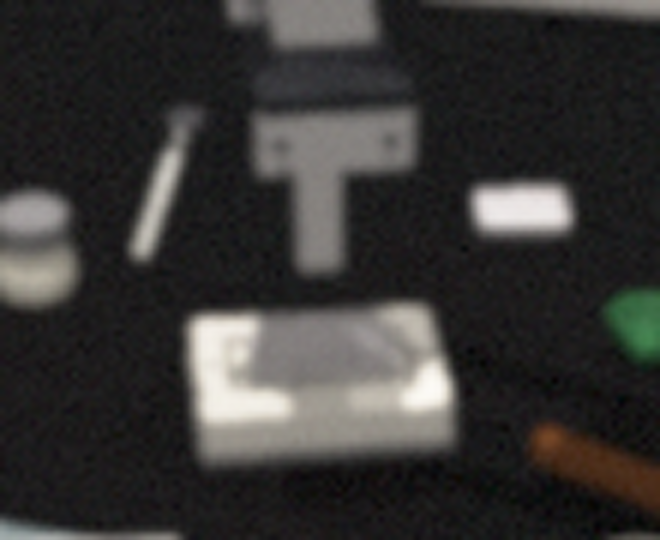

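drive_tool(plan=[[0,0,0.5,0,0,0,0],[0,0,0.5,0,0,0,0],[0,0,0.3,0,0,0,0],[0,0,0.1,0,0,0,0],[0,0,0.06,0,0,0,0],[0,0,0.04,0,0,0,0],[0,0,0,0,0,0,0],[0,0,0,0,0,0,0]])

```text
t: 40.2
ee_pos: [0.538, -0.0931, 0.0442]
tcp_rot: [-0.001, 0.989, 0.146, -0.002]
ft_force: [-7.5, 1.4, 12.8]
grip_width: 0.005
```

drive_tool(plan=[[0,0,0,0,0,0,0],[0,0,-0.05,0,0,0,0],[0,0,-0.1,0,0,0,0],[0,0,-0.3,0,0,0,0],[0,0,-0.6,0,0,0,50],[0,0,-0.6,0,0,0,50],[0,0,-0.2,0,0,0,50],[0,0,0,0,0,0,50]])

```text
t: 41.0
ee_pos: [0.5413, -0.0942, 0.0915]
tcp_rot: [0.001, 0.989, 0.146, 0.002]
ft_force: [-0.0, -0.1, -0.4]
grip_width: 0.313
```

```bash
python3 g.py .4663 -.2940 .09 11.3
```

```text
t=41.0 tcp=[ 0.5413 -0.0942  0.0915] phi=16.82 tilt=0.23 F=[-0.02 -0.1  -0.4 ] grip=29.4mm j6=0.95
now-axes shift units [-5.18  6.78  0.06]  | turn units [ 0.02 -0.02  0.69]  | shift units if turned first [-4.51  7.25  0.06]
```

drive_tool(plan=[[-0.63,0.85,0,0,0,0,60],[-0.64,0.85,0,0,0,0,60],[-0.64,0.85,0,0,0,0,60],[-0.64,0.85,0,0,0,0,60],[-0.64,0.85,0,0,0,0,60],[-0.64,0.85,0,0,0,0,60],[-0.64,0.85,0,0,0,0,60],[-0.64,0.85,0,0,0,0,60]])

```text
t: 41.8
ee_pos: [0.4658, -0.2941, 0.0889]
tcp_rot: [-0.0, 0.989, 0.146, -0.0]
ft_force: [0.7, -0.4, 0.0]
grip_width: 0.64
```

drive_tool(plan=[[0,0,0,0,0,0.69,60],[0,0,0,0,0,0,60],[0,0,0,0,0,0,60],[0,0,0,0,0,0,60],[0,0,0,0,0,0,60],[0,0,0,0,0,0,60],[0,0,0,0,0,0,60],[0,0,0,0,0,0,60]])

```text
t: 42.6
ee_pos: [0.4668, -0.2933, 0.0895]
tcp_rot: [0.0, 0.995, 0.099, 0.0]
ft_force: [0.5, -0.2, -0.5]
grip_width: 0.639
```

```bash
python3 g.py .4663 -.2940 .005 11.3;python3 - <<'E'
from h2 import *
s=shot('side','side12');t=shot('top','top12')
cv2.imwrite(f'pics/ob.png',cv2.resize(s['image'][150:240,210:320,::-1],None,fx=6,fy=6,interpolation=cv2.INTER_CUBIC))
cv2.imwrite(f'pics/oa.png',cv2.resize(t['image'][150:250,260:360,::-1],None,fx=5,fy=5,interpolation=cv2.INTER_CUBIC))
E
```

```text
t=42.6 tcp=[ 0.4668 -0.2933  0.0895] phi=11.33 tilt=0.00 F=[ 0.52 -0.2  -0.48] grip=60.1mm j6=0.66
now-axes shift units [-0.02  0.02  3.38]  | turn units [ 0. -0.  0.]  | shift units if turned first [-0.02  0.02  3.38]
```

View pics/ob.png

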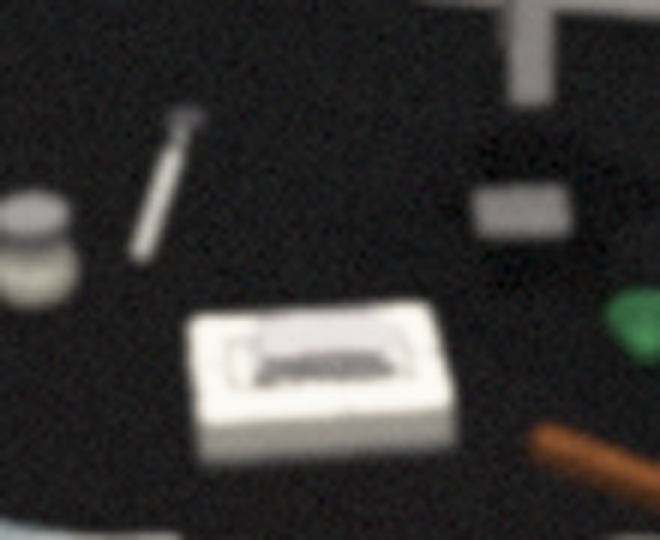

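View pics/oa.png

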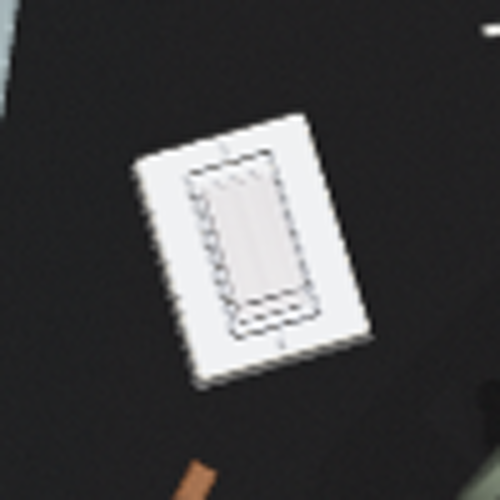

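Run:
```python
from h2 import *
D=np.array([.5397,-.0939]);a=np.radians(16.8)
for n in('top12','side12'):
  f=dict(np.load(f'pics/{n}.npz'));W=world(f)
  for lo,hi,l in((.0402,.05,'C'),(.0325,.0395,'B')):
    m=(W[...,2]>lo)&(W[...,2]<hi)&(np.hypot(W[...,0]-D[0],W[...,1]-D[1])<.06)
    P=W[m];r=rectm(P);d=P[:,:2].mean(0)-D
    print(n,l,r,len(P),'det frame mean mm',(1000*np.array([d@[np.cos(a),np.sin(a)],d@[-np.sin(a),np.cos(a)]])).round(1))
f=dict(np.load('pics/top12.npz'));T=f['image'].astype(int)
p=proj(f,(*D,.044));print((p-[260,150])*5)
for z,q in((.044,((200,185),(265,168),(310,290),(240,305))),):
  print([planeXY(f,260+u/5,150+v/5,z)[:2].round(4) for u,v in q])
```

```text
top12 C (array([539.8, -95.1]), [np.float64(36.0), np.float64(66.7)], 16.6) 340 det frame mean mm [-0.4 -1.2]
top12 B (array([537.7, -93.8]), [np.float64(86.4), np.float64(101.1)], 14.1) 94 det frame mean mm [-8.   3.5]
side12 C (array([537.3, -93. ]), [np.float64(44.6), np.float64(61.0)], 17.6) 160 det frame mean mm [-1.9  2.4]
side12 B (array([532.2, -90. ]), [np.float64(40.0), np.float64(82.4)], 11.3) 69 det frame mean mm [-0.  11.9]
[251.13637878 238.31449161]
[array([ 0.5667, -0.0679]), array([ 0.5759, -0.1005]), array([ 0.5139, -0.1236]), array([ 0.5057, -0.0887])]
```

drive_tool(plan=[[0,0,0.8,0,0,0,60],[0,0,0.8,0,0,0,60],[0,0,0.8,0,0,0,60],[0,0,0.55,0,0,0,60],[0,0,0.43,0,0,0,60],[0,0,0,0,0,0,60],[0,0,0,0,0,0,20],[0,0,0,0,0,0,20]], grip_force=30)

```text
t: 43.5
ee_pos: [0.4675, -0.2941, 0.0059]
tcp_rot: [0.001, 0.995, 0.098, 0.001]
ft_force: [0.9, -0.0, -1.0]
grip_width: 0.506
```

drive_tool(plan=[[0,0,0,0,0,0,20],[0,0,0,0,0,0,20],[0,0,0,0,0,0,20],[0,0,0,0,0,0,20],[0,0,0,0,0,0,20],[0,0,0,0,0,0,20],[0,0,0,0,0,0,20],[0,0,0,0,0,0,20]])

```text
t: 44.3
ee_pos: [0.4674, -0.2941, 0.0058]
tcp_rot: [0.001, 0.995, 0.098, 0.001]
ft_force: [-0.6, -0.1, 6.2]
grip_width: 0.372
```

```bash
python3 g.py .5397 -.0939 .09 16.8
```

```text
t=44.3 tcp=[ 0.4674 -0.2941  0.0058] phi=11.30 tilt=0.10 F=[-0.57 -0.08  6.24] grip=35.0mm j6=0.66
now-axes shift units [ 4.41 -7.28 -3.37]  | turn units [ 0.01 -0.01 -0.69]  | shift units if turned first [ 5.08 -6.83 -3.37]
```

Plate C measures within about 2 mm of centre, at 16.6–17.6°. Plate D is gripped, so I carry it over.

drive_tool(plan=[[0,0,-0.4,0,0,0,20],[0,0,-0.8,0,0,0,20],[0,0,-0.8,0,0,0,20],[0,0,-0.8,0,0,0,20],[0,0,-0.6,0,0,0,20],[0,0,-0.2,0,0,-0.69,20],[0,0,0,0,0,0,20],[0,0,0,0,0,0,20]])

```text
t: 45.1
ee_pos: [0.4663, -0.293, 0.0946]
tcp_rot: [-0.0, 0.989, 0.145, -0.0]
ft_force: [0.3, 0.4, -0.8]
grip_width: 0.372
```

drive_tool(plan=[[0.64,-0.85,0,0,0,0,20],[0.64,-0.85,0,0,0,0,20],[0.64,-0.85,0,0,0,0,20],[0.64,-0.85,0,0,0,0,20],[0.64,-0.85,0,0,0,0,20],[0.64,-0.85,0,0,0,0,20],[0.64,-0.85,0,0,0,0,20],[0.64,-0.85,0,0,0,0,20]])

```text
t: 45.9
ee_pos: [0.5394, -0.0923, 0.0938]
tcp_rot: [-0.001, 0.989, 0.145, -0.001]
ft_force: [0.3, -0.2, -1.1]
grip_width: 0.367
```

drive_tool(plan=[[0,0,0,0,0,0,20],[0,0,0,0,0,0,20],[0,0,0,0,0,0,20],[0,0,0,0,0,0,20],[0,0,0,0,0,0,20],[0,0,0,0,0,0,20],[0,0,0,0,0,0,20],[0,0,0,0,0,0,20]])

```text
t: 46.7
ee_pos: [0.54, -0.0938, 0.095]
tcp_rot: [0.0, 0.989, 0.146, 0.0]
ft_force: [0.5, 0.2, -0.3]
grip_width: 0.373
```

```bash
python3 g.py .5397 -.0939 .050 16.8;python3 - <<'E'
from h2 import *
s=shot('side','side13')
cv2.imwrite(f'pics/pb.png',cv2.resize(s['image'][150:240,210:320,::-1],None,fx=6,fy=6,interpolation=cv2.INTER_CUBIC))
E
```

```text
t=46.7 tcp=[ 0.54   -0.0938  0.095 ] phi=16.80 tilt=0.01 F=[ 0.47  0.16 -0.35] grip=35.1mm j6=0.95
now-axes shift units [-0.01 -0.    1.8 ]  | turn units [ 0. -0.  0.]  | shift units if turned first [-0.01 -0.    1.8 ]
```

View pics/pb.png

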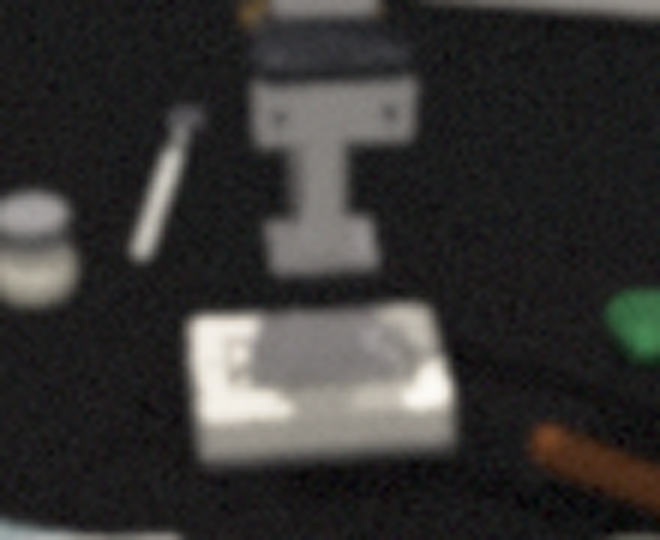

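drive_tool(plan=[[0,0,0.5,0,0,0,20],[0,0,0.5,0,0,0,20],[0,0,0.4,0,0,0,20],[0,0,0.25,0,0,0,20],[0,0,0.1,0,0,0,20],[0,0,0.03,0,0,0,20],[0,0,0.03,0,0,0,20],[0,0,0,0,0,0,20]])

```text
t: 47.55
ee_pos: [0.5405, -0.0938, 0.05]
tcp_rot: [0.0, 0.989, 0.146, 0.0]
ft_force: [-0.8, 0.4, -0.5]
grip_width: 0.373
```

drive_tool(plan=[[0,0,0.03,0,0,0,20],[0,0,0,0,0,0,20],[0,0,0,0,0,0,20],[0,0,0,0,0,0,20],[0,0,0,0,0,0,20],[0,0,0,0,0,0,20],[0,0,0,0,0,0,20],[0,0,0,0,0,0,20]])

```text
t: 48.35
ee_pos: [0.5405, -0.0938, 0.0498]
tcp_rot: [0.0, 0.989, 0.146, 0.001]
ft_force: [-2.0, 1.4, 6.2]
grip_width: 0.367
```

drive_tool(plan=[[0,0,0,0,0,0,45],[0,0,0,0,0,0,45],[0,0,0,0,0,0,45],[0,0,-0.4,0,0,0,45],[0,0,-0.6,0,0,0,45],[0,0,-0.6,0,0,0,0],[0,0,0,0,0,0,0],[0,0,0,0,0,0,0]])

```text
t: 49.15
ee_pos: [0.5409, -0.0939, 0.0903]
tcp_rot: [0.001, 0.989, 0.146, 0.001]
ft_force: [-0.0, -0.3, 0.6]
grip_width: 0.262
```

drive_tool(plan=[[0,0,0,0,0,0,0],[0,0,0,0,0,0,0],[0,0,0,0,0,0,0],[0,0,0,0,0,0,0],[0,0,0,0,0,0,0],[0,0,0,0,0,0,0],[0,0,0,0,0,0,0],[0,0,0,0,0,0,0]])

```text
t: 49.95
ee_pos: [0.54, -0.0937, 0.089]
tcp_rot: [0.0, 0.989, 0.146, 0.0]
ft_force: [-0.4, 0.1, 0.9]
grip_width: 0.008
```

```bash
python3 g.py .5397 -.0939 .052 16.8;python3 - <<'E'
from h2 import *
s=shot('side','side14')
cv2.imwrite(f'pics/qb.png',cv2.resize(s['image'][150:240,210:320,::-1],None,fx=6,fy=6,interpolation=cv2.INTER_CUBIC))
E
```

```text
t=50.0 tcp=[ 0.54   -0.0937  0.089 ] phi=16.82 tilt=0.00 F=[-0.36  0.07  0.89] grip=0.7mm j6=0.95
now-axes shift units [-0.02  0.01  1.48]  | turn units [ 0. -0.  0.]  | shift units if turned first [-0.02  0.01  1.48]
```

View pics/qb.png

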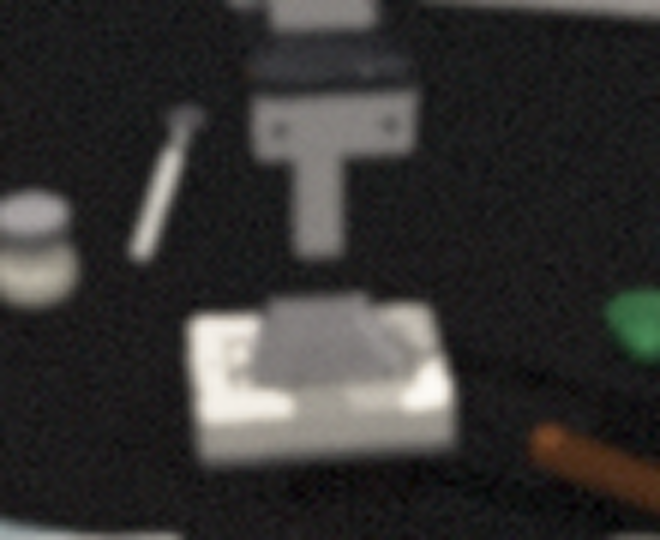

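drive_tool(plan=[[0,0,0.5,0,0,0,0],[0,0,0.5,0,0,0,0],[0,0,0.3,0,0,0,0],[0,0,0.1,0,0,0,0],[0,0,0.06,0,0,0,0],[0,0,0.05,0,0,0,0],[0,0,0,0,0,0,0],[0,0,0,0,0,0,0]])

```text
t: 50.8
ee_pos: [0.5382, -0.0931, 0.0522]
tcp_rot: [-0.001, 0.989, 0.146, -0.002]
ft_force: [-7.8, 2.4, 10.8]
grip_width: 0.008
```

drive_tool(plan=[[0,0,0,0,0,0,0],[0,0,-0.05,0,0,0,0],[0,0,-0.1,0,0,0,0],[0,0,-0.3,0,0,0,0],[0,0,-0.6,0,0,0,40],[0,0,-0.6,0,0,0,40],[0,0,-0.4,0,0,0,40],[0,0,0,0,0,0,40]])

```text
t: 51.6
ee_pos: [0.5419, -0.0943, 0.1051]
tcp_rot: [0.001, 0.989, 0.146, 0.002]
ft_force: [-0.1, 0.4, 0.7]
grip_width: 0.308
```

```bash
python3 g.py .592 .087 .1 9.9
```

```text
t=51.6 tcp=[ 0.5419 -0.0943  0.1051] phi=16.83 tilt=0.29 F=[-0.05  0.39  0.73] grip=29.0mm j6=0.95
now-axes shift units [ 4.01 -6.36  0.2 ]  | turn units [ 0.02 -0.03  0.87]  | shift units if turned first [ 3.22 -6.8   0.2 ]
```

drive_tool(plan=[[0,1,0,0,0,0.29,40],[0,1,0,0,0,0.29,40],[0,1,0,0,0,0.29,40],[0,1,0,0,0,0,40],[0,1,0,0,0,0,40],[0,1,0,0,0,0,40],[0,0,0,0,0,0,40],[0,0,0,0,0,0,40]])

```text
t: 52.4
ee_pos: [0.5711, -0.24, 0.1018]
tcp_rot: [-0.001, 0.996, 0.085, -0.0]
ft_force: [-1.1, 0.8, -0.2]
grip_width: 0.424
```

```bash
cat > st.py <<'E'
from h2 import *
def sty(f,n):
    W=world(f)
    m=(W[...,2]>.010)&(W[...,2]<.03)&(W[...,0]>.46)&(W[...,0]<.71)&(W[...,1]>.01)&(W[...,1]<.17)
    m=m.astype(np.uint8);k,l,s,c=cv2.connectedComponentsWithStats(m)
    j=1+np.argmax(s[1:,4]);print(n,'comps',[ (x[4],c_.round()) for x,c_ in zip(s[1:],c[1:]) if x[4]>30])
    P=W[l==j];mu=P[:,:2].mean(0);u,sv,vt=np.linalg.svd(P[:,:2]-mu);d=vt[0]*np.sign(vt[0][0]);q=(P[:,:2]-mu)@d
    print(n,len(P),'z',np.median(P[:,2]).round(4),'ang',np.degrees(np.arctan2(d[1],d[0])).round(1),'+x end',(mu+d*q.max()).round(4),'-x end',(mu+d*q.min()).round(4),'centre from +x end',(mu+d*(q.max()-.05)).round(4))
E
python3 - <<'E'
from st import *
s=shot('side','side15');t=shot('top','top15')
sty(t,'top');sty(s,'side')
D=np.array([.5397,-.0939]);a=np.radians(16.8)
for n,f in(('top',t),('side',s)):
  W=world(f)
  m=(W[...,2]>.0485)&(W[...,2]<.06)&(np.hypot(W[...,0]-D[0],W[...,1]-D[1])<.06)
  P=W[m];r=rectm(P);d=P[:,:2].mean(0)-D
  print(n,'D',r,len(P),np.median(P[:,2]),(1000*np.array([d@[np.cos(a),np.sin(a)],d@[-np.sin(a),np.cos(a)]])).round(1))
cv2.imwrite(f'pics/rb.png',cv2.resize(s['image'][150:290,170:310,::-1],None,fx=4,fy=4,interpolation=cv2.INTER_CUBIC))
cv2.imwrite(f'pics/ra.png',cv2.resize(t['image'][130:240,205:345,::-1],None,fx=5,fy=5,interpolation=cv2.INTER_CUBIC))
E
```

```text
top comps [(np.int32(230), array([251., 170.]))]
top 230 z 0.0159 ang 12.1 +x end [0.6757 0.0722] -x end [0.5403 0.0432] centre from +x end [0.6268 0.0618]
side comps [(np.int32(170), array([221., 242.]))]
side 170 z 0.0151 ang 11.1 +x end [0.6719 0.0744] -x end [0.5738 0.0551] centre from +x end [0.6228 0.0647]
top D (array([539.3, -95.7]), [np.float64(36.2), np.float64(48.3)], 16.8) 267 0.052389853480570604 [-0.9 -1.4]
side D (array([538. , -94.7]), [np.float64(39.1), np.float64(48.0)], 19.2) 120 0.05225163597013725 [-1.4  1.6]
```

View pics/rb.png

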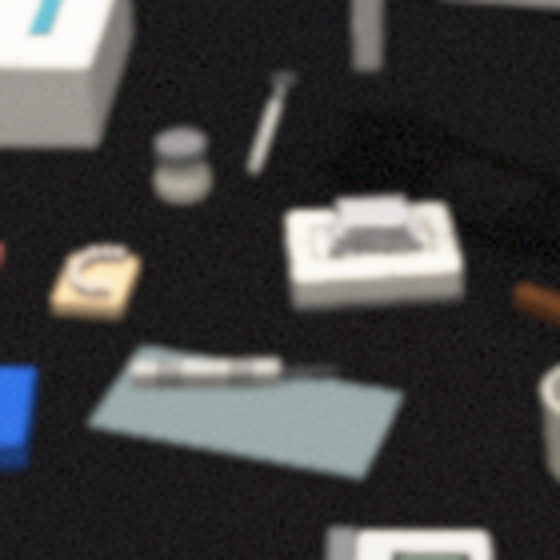

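View pics/ra.png

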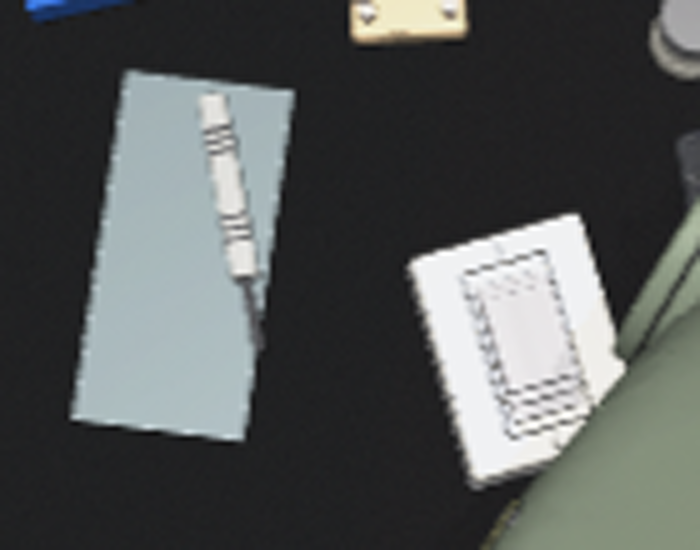

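The stack is good: D's top is at 52 mm, centred within 2 mm. The stylus was knocked on the mat by a few centimetres. It is now centred near (0.625, 0.063) at 11.6°, tip still towards −x. I re-target it there.

```bash
python3 g.py .625 .0633 .1 11.6
```

```text
t=52.5 tcp=[ 0.5711 -0.2389  0.1019] phi=9.90 tilt=0.10 F=[-0.4  -0.14  0.27] grip=40.1mm j6=0.86
now-axes shift units [  4.2  -11.54   0.09]  | turn units [-0.01  0.01 -0.21]  | shift units if turned first [  4.54 -11.41   0.08]
```

drive_tool(plan=[[0.35,-0.96,0,0,0,0,40],[0.35,-0.96,0,0,0,0,40],[0.35,-0.96,0,0,0,0,40],[0.35,-0.96,0,0,0,0,40],[0.35,-0.96,0,0,0,0,40],[0.35,-0.96,0,0,0,0,40],[0.35,-0.96,0,0,0,0,40],[0.35,-0.96,0,0,0,0,40]])

```text
t: 53.3
ee_pos: [0.6071, -0.0365, 0.1024]
tcp_rot: [-0.0, 0.996, 0.087, -0.0]
ft_force: [-0.5, -0.1, 0.5]
grip_width: 0.427
```

drive_tool(plan=[[0.35,-0.96,0,0,0,0,40],[0.35,-0.96,0,0,0,0,40],[0.35,-0.96,0,0,0,0,40],[0.35,-0.96,0,0,0,0,40],[0,0,0,0,0,-0.21,40],[0,0,0,0,0,0,40],[0,0,0,0,0,0,40],[0,0,0,0,0,0,40]])

```text
t: 54.1
ee_pos: [0.6255, 0.0607, 0.1024]
tcp_rot: [0.0, 0.995, 0.1, -0.0]
ft_force: [0.5, -0.1, -0.1]
grip_width: 0.428
```

```bash
python3 g.py .625 .0633 .006 11.6
python3 - <<'E'
from st import *
s=shot('side','side16');sty(s,'side')
E
```

```text
t=54.1 tcp=[0.6255 0.0607 0.1024] phi=11.48 tilt=0.02 F=[ 0.49 -0.07 -0.06] grip=40.3mm j6=1.33
now-axes shift units [ 0.   -0.1   3.86]  | turn units [ 0.    0.   -0.02]  | shift units if turned first [ 0.   -0.1   3.86]
side comps [(np.int32(191), array([223., 242.]))]
side 191 z 0.0146 ang 12.1 +x end [0.6723 0.0753] -x end [0.5368 0.0463] centre from +x end [0.6234 0.0648]
```

drive_tool(plan=[[0,-0.1,0.8,0,0,0,40],[0,0,0.8,0,0,0,40],[0,0,0.8,0,0,0,40],[0,0,0.6,0,0,0,40],[0,0,0.5,0,0,0,40],[0,0,0.3,0,0,0,40],[0,0,0,0,0,0,40],[0,0,0,0,0,0,40]])

```text
t: 54.95
ee_pos: [0.6258, 0.064, 0.0079]
tcp_rot: [0.0, 0.995, 0.101, 0.0]
ft_force: [0.1, -0.8, 0.3]
grip_width: 0.427
```

drive_tool(plan=[[0,0,0,0,0,0,5],[0,0,0,0,0,0,5],[0,0,0,0,0,0,5],[0,0,0,0,0,0,5],[0,0,0,0,0,0,5],[0,0,0,0,0,0,5],[0,0,0,0,0,0,5],[0,0,0,0,0,0,5]], grip_force=45)

```text
t: 55.75
ee_pos: [0.6256, 0.064, 0.008]
tcp_rot: [0.0, 0.995, 0.101, 0.0]
ft_force: [-1.6, 0.4, 4.7]
grip_width: 0.143
```

drive_tool(plan=[[0,0,-0.5,0,0,0,5],[0,0,-1,0,0,0,5],[0,0,-1,0,0,0,5],[0,0,-1,0,0,0,5],[0,0,0,0,0,0.2,5],[0,0,0,0,0,0,5],[0,0,0,0,0,0,5],[0,0,0,0,0,0,5]])

```text
t: 56.55
ee_pos: [0.6236, 0.0641, 0.0928]
tcp_rot: [-0.0, 0.996, 0.087, -0.002]
ft_force: [-1.0, 0.9, -0.5]
grip_width: 0.144
```

```bash
python3 g.py .6117 .3481 .042 9.9
```

```text
t=56.5 tcp=[0.6236 0.0641 0.0928] phi=9.95 tilt=0.23 F=[-0.99  0.9  -0.52] grip=13.5mm j6=1.36
now-axes shift units [  1.5  -11.27   2.03]  | turn units [-0.01  0.03  0.01]  | shift units if turned first [  1.48 -11.27   2.03]
```

drive_tool(plan=[[0.15,-1,0,0,0,0,5],[0.15,-1,0,0,0,0,5],[0.15,-1,0,0,0,0,5],[0.15,-1,0,0,0,0,5],[0.15,-1,0,0,0,0,5],[0.15,-1,0,0,0,0,5],[0.15,-1,0,0,0,0,5],[0.15,-1,0,0,0,0,5]])

```text
t: 57.35
ee_pos: [0.6192, 0.267, 0.0932]
tcp_rot: [0.0, 0.996, 0.087, -0.001]
ft_force: [0.8, 0.1, -1.6]
grip_width: 0.141
```

drive_tool(plan=[[0.1,-1,0,0,0,0,5],[0.1,-1,0,0,0,0,5],[0.1,-1,0,0,0,0,5],[0,-0.27,0.4,0,0,0,5],[0,0,0.6,0,0,0,5],[0,0,0.6,0,0,0,5],[0,0,0.35,0,0,0,5],[0,0,0,0,0,0,5]])

```text
t: 58.15
ee_pos: [0.6116, 0.3459, 0.0426]
tcp_rot: [0.001, 0.996, 0.086, -0.003]
ft_force: [0.3, -0.8, 0.1]
grip_width: 0.144
```

```bash
python3 g.py .6117 .3481 .043 9.9
python3 - <<'E'
from h2 import *
t=shot('top','top17');s=shot('side','side17')
c,n=np.cos(np.radians(9.9)),np.sin(np.radians(9.9))
M=np.array([.4393,.318,0]);ax=np.array([c,n,0])
for k in(45,85,125):
  p=M+ax*k/1000+[0,0,.045];print(k,((proj(t,p)-[95,130])*4).round(),((proj(s,p)-[190,220])*4).round())
for a,f in(('a',t),('b',s)):
  b=(95,130,215,260) if a=='a' else (190,220,320,350)
  cv2.imwrite(f'pics/s{a}.png',cv2.resize(f['image'][b[1]:b[3],b[0]:b[2],::-1],None,fx=4,fy=4,interpolation=cv2.INTER_CUBIC))
E
```

```text
t=58.1 tcp=[0.6116 0.3459 0.0426] phi=9.86 tilt=0.35 F=[ 0.27 -0.8   0.08] grip=13.5mm j6=1.79
now-axes shift units [ 0.02 -0.09 -0.02]  | turn units [ 0.01  0.04 -0.01]  | shift units if turned first [ 0.02 -0.09 -0.02]
45 [191. 348.] [245. 351.]
85 [184. 286.] [172. 351.]
125 [178. 225.] [ 99. 350.]
```

View pics/sb.png

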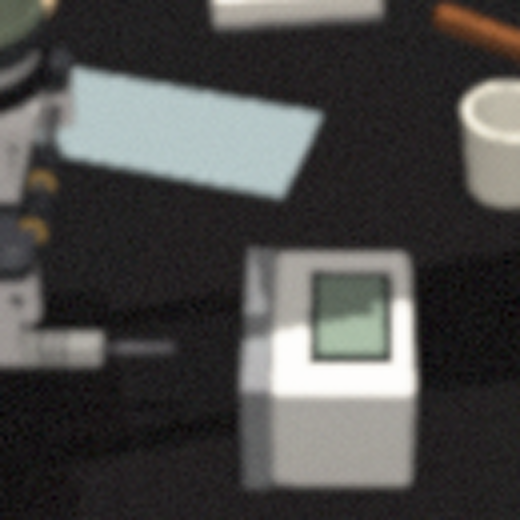

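View pics/sa.png

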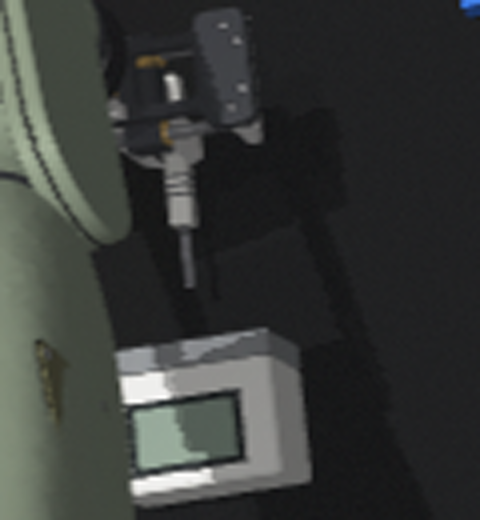

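Tip seen at top crop (190,285) and side (175,348). That is about 2 mm to −y of the well axis (predicted (184,286) and (172,351)). I correct y and push.

drive_tool(plan=[[0,-0.09,0,0,0,0,5],[-0.4,0,0,0,0,0,5],[-0.4,0,0,0,0,0,5],[-0.4,0,0,0,0,0,5],[-0.3,0,0,0,0,0,5],[-0.3,0,0,0,0,0,5],[-0.1,0,0,0,0,0,5],[0,0,0,0,0,0,5]])

```text
t: 59.05
ee_pos: [0.566, 0.3421, 0.0463]
tcp_rot: [-0.0, 0.996, 0.087, 0.0]
ft_force: [-0.5, 0.9, -1.2]
grip_width: 0.143
```

drive_tool(plan=[[-0.06,0,0,0,0,0,5],[-0.06,0,0,0,0,0,5],[-0.06,0,0,0,0,0,5],[-0.06,0,0,0,0,0,5],[-0.05,0,0,0,0,0,5],[0,0,0,0,0,0,5],[0,0,0,0,0,0,5],[0,0,0,0,0,0,5]])

```text
t: 59.85
ee_pos: [0.5599, 0.341, 0.0465]
tcp_rot: [-0.0, 0.996, 0.087, 0.001]
ft_force: [4.5, 0.2, -0.8]
grip_width: 0.141
```

drive_tool(plan=[[-0.05,0,0,0,0,0,5],[-0.05,0,0,0,0,0,5],[0,0,0,0,0,0,5],[0,0,0,0,0,0,5],[0,0,0,0,0,0,5],[0,0,0,0,0,0,5],[0,0,0,0,0,0,5],[0,0,0,0,0,0,5]])

```text
t: 60.65
ee_pos: [0.559, 0.3409, 0.0472]
tcp_rot: [-0.001, 0.996, 0.087, 0.002]
ft_force: [5.9, 0.5, -1.4]
grip_width: 0.141
```

```bash
python3 g.py .56 .338 .042 9.9;python3 - <<'E'
from h2 import *
t=shot('top','top18');s=shot('side','side18')
cv2.imwrite(f'pics/tb.png',cv2.resize(s['image'][220:350,190:320,::-1],None,fx=4,fy=4,interpolation=cv2.INTER_CUBIC))
E
```

```text
t=60.6 tcp=[0.559  0.3409 0.0472] phi=9.94 tilt=0.29 F=[ 5.94  0.47 -1.37] grip=13.2mm j6=1.81
now-axes shift units [0.02 0.12 0.21]  | turn units [-0.   -0.04  0.  ]  | shift units if turned first [0.02 0.12 0.21]
```

View pics/tb.png

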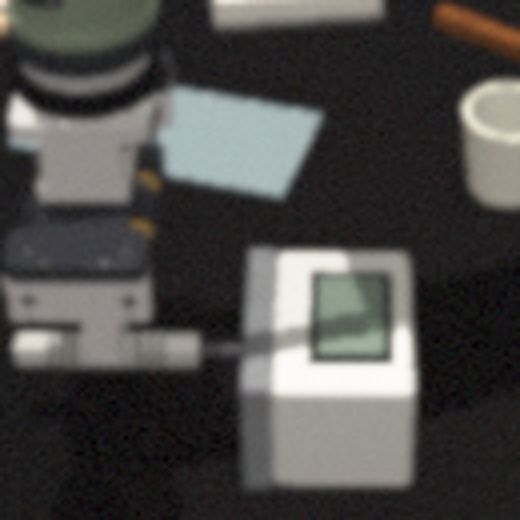

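Same picture as the first press, at 5.9 N. I push on 2 mm to be sure.

drive_tool(plan=[[-0.05,0,0,0,0,0,5],[-0.05,0,0,0,0,0,5],[0,0,0,0,0,0,5],[0,0,0,0,0,0,5],[0,0,0,0,0,0,5],[0,0,0,0,0,0,5],[0,0,0,0,0,0,5],[0,0,0,0,0,0,5]])

```text
t: 61.55
ee_pos: [0.5587, 0.3409, 0.0482]
tcp_rot: [-0.001, 0.996, 0.087, 0.005]
ft_force: [10.2, 1.5, -1.6]
grip_width: 0.14
```

drive_tool(plan=[[0.1,0,0,0,0,0,5],[0.3,0,0,0,0,0,5],[0.5,0,0,0,0,0,5],[0.8,0,0,0,0,0,5],[0.8,0,0,0,0,0,5],[0,0.5,-0.8,0,0,0,5],[0,1,-0.8,0,0,0,5],[0,1,-0.4,0,0,0,5]])

```text
t: 62.35
ee_pos: [0.6251, 0.2891, 0.0964]
tcp_rot: [0.0, 0.996, 0.087, -0.002]
ft_force: [-0.3, -0.6, -0.9]
grip_width: 0.145
```

```bash
python3 g.py .592 .086 .04 9.9
```

```text
t=62.4 tcp=[0.6251 0.2891 0.0964] phi=10.02 tilt=0.24 F=[-0.27 -0.63 -0.88] grip=13.6mm j6=1.70
now-axes shift units [-2.71  7.77  2.26]  | turn units [-0.    0.03  0.02]  | shift units if turned first [-2.7   7.77  2.25]
```

drive_tool(plan=[[-0.34,0.97,0,0,0,0,5],[-0.34,0.97,0,0,0,0,5],[-0.34,0.97,0,0,0,0,5],[-0.34,0.97,0,0,0,0,5],[-0.34,0.97,0,0,0,0,5],[-0.34,0.97,0,0,0,0,5],[-0.34,0.97,0,0,0,0,5],[-0.34,0.97,0,0,0,0,5]])

```text
t: 63.15
ee_pos: [0.5901, 0.0859, 0.0948]
tcp_rot: [-0.001, 0.996, 0.087, -0.003]
ft_force: [-0.2, 0.4, -0.3]
grip_width: 0.141
```

drive_tool(plan=[[0,0,0.8,0,0,0,5],[0,0,0.8,0,0,0,5],[0,0,0.6,0,0,0,5],[0,0,0.4,0,0,0,5],[0,0,0.3,0,0,0,5],[0,0,0.2,0,0,0,5],[0,0,0.1,0,0,0,5],[0,0,0,0,0,0,5]])

```text
t: 63.95
ee_pos: [0.5933, 0.0865, 0.0163]
tcp_rot: [-0.0, 0.996, 0.087, 0.0]
ft_force: [-0.7, -0.3, -1.3]
grip_width: 0.139
```

```bash
python3 g.py .592 .086 .0075 9.9
```

```text
t=64.0 tcp=[0.5933 0.0865 0.0163] phi=9.96 tilt=0.00 F=[-0.73 -0.25 -1.27] grip=13.1mm j6=1.40
now-axes shift units [-0.05  0.01  0.35]  | turn units [-0.   -0.    0.01]  | shift units if turned first [-0.05  0.01  0.35]
```

drive_tool(plan=[[0,0,0.1,0,0,0,5],[0,0,0.1,0,0,0,5],[0,0,0.05,0,0,0,5],[0,0,0.05,0,0,0,5],[0,0,0,0,0,0,5],[0,0,0,0,0,0,5],[0,0,0,0,0,0,5],[0,0,0,0,0,0,5]])

```text
t: 64.75
ee_pos: [0.5933, 0.0863, 0.0088]
tcp_rot: [0.0, 0.996, 0.087, 0.0]
ft_force: [-0.6, -0.8, -0.7]
grip_width: 0.145
```

drive_tool(plan=[[0,0,0.03,0,0,0,5],[0,0,0.03,0,0,0,5],[0,0,0,0,0,0,5],[0,0,0,0,0,0,40],[0,0,0,0,0,0,40],[0,0,0,0,0,0,40],[0,0,0,0,0,0,40],[0,0,0,0,0,0,40]])

```text
t: 65.55
ee_pos: [0.5931, 0.0863, 0.007]
tcp_rot: [-0.0, 0.996, 0.087, -0.0]
ft_force: [0.5, 0.6, 0.2]
grip_width: 0.42
```

drive_tool(plan=[[0,0,-0.5,0,0,0,40],[0,0,-0.9,0,0,0,40],[0,0,-0.9,0,0,0,40],[0,0,-0.9,0,0,0,40],[0,0,-0.9,0,0,0,60],[0,0,-0.9,0,0,0,60],[0,0,-0.5,0,0,0,60],[0,0,0,0,0,0,60]])

```text
t: 66.35
ee_pos: [0.5952, 0.0864, 0.1478]
tcp_rot: [0.0, 0.996, 0.087, 0.003]
ft_force: [0.5, -0.3, 0.1]
grip_width: 0.635
```

drive_tool(plan=[[-0.3,1,0,0,0,0,60],[-0.3,1,0,0,0,0,60],[-0.3,1,0,0,0,0,60],[-0.3,1,0,0,0,0,60],[-0.3,1,0,0,0,0,60],[-0.3,1,0,0,0,0,60],[-0.3,1,0,0,0,0,60],[-0.3,1,0,0,0,0,60]])

```text
t: 67.15
ee_pos: [0.5674, -0.1217, 0.1431]
tcp_rot: [-0.001, 0.996, 0.087, -0.001]
ft_force: [0.4, 0.1, 0.3]
grip_width: 0.638
```

drive_tool(plan=[[-0.3,1,0,0,0,0,60],[-0.3,1,0,0,0,0,60],[-0.3,1,0,0,0,0,60],[-0.3,1,0,0,0,0,60],[-0.3,1,0,0,0,0,60],[-0.3,1,0,0,0,0,60],[0,0,0,0,0,0,60],[0,0,0,0,0,0,60]])

```text
t: 67.95
ee_pos: [0.5493, -0.2761, 0.1433]
tcp_rot: [-0.001, 0.996, 0.086, -0.001]
ft_force: [-0.3, 0.7, 0.2]
grip_width: 0.641
```

Run:
```python
from st import *
s=shot('side','side20');t=shot('top','top20')
sty(t,'top');sty(s,'side')
D=np.array([.5397,-.0939]);a=np.radians(16.8)
for n,f in(('top',t),('side',s)):
  W=world(f)
  m=(W[...,2]>.0485)&(W[...,2]<.06)&(np.hypot(W[...,0]-D[0],W[...,1]-D[1])<.06)
  P=W[m];r=rectm(P);d=P[:,:2].mean(0)-D
  print(n,'D',r,len(P),np.median(P[:,2]),(1000*np.array([d@[np.cos(a),np.sin(a)],d@[-np.sin(a),np.cos(a)]])).round(1))
print(sense()['ft_force'],sense()['t'],sense()['ee_pos'])
```

```text
top comps [(np.int32(234), array([242., 182.]))]
top 234 z 0.0158 ang 10.0 +x end [0.6428 0.0934] -x end [0.5052 0.069 ] centre from +x end [0.5935 0.0847]
side comps [(np.int32(198), array([231., 248.]))]
side 198 z 0.0154 ang 10.3 +x end [0.6404 0.0965] -x end [0.533 0.077] centre from +x end [0.5913 0.0876]
top D (array([539.8, -95.5]), [np.float64(36.1), np.float64(57.1)], 17.0) 264 0.05256349053289708 [-0.8 -1.3]
side D (array([537.4, -92.7]), [np.float64(43.1), np.float64(47.9)], 16.0) 125 0.05202132852024415 [-2.1  2. ]
[ 0.74085876 -0.02726238  0.08858731] 68.05 [ 0.54981668 -0.27519263  0.14378779]
```

View pics/top20.png

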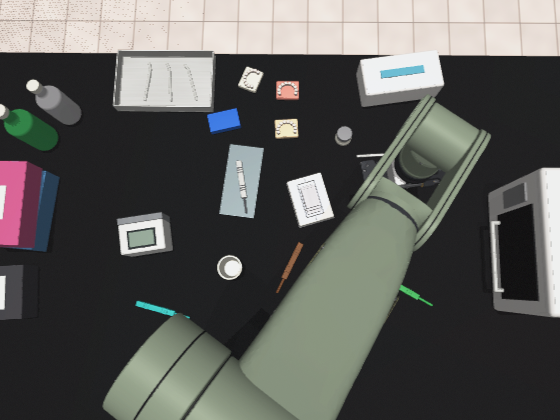

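View pics/side20.png

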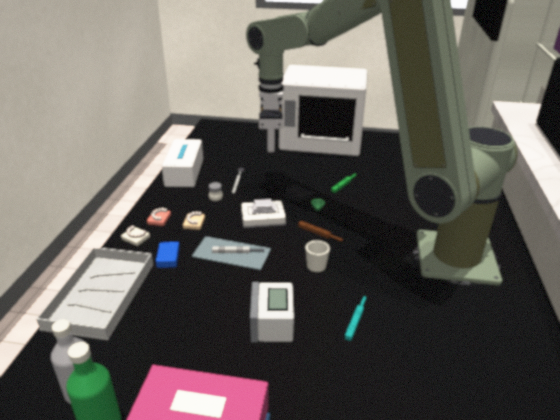

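The stylus lies on the mat centre at top (242,182), the wedge stands on the detector at (311,199), and no bystander has moved. The arm is clear and still, so I hand in.

```bash
python3 -c "
from h import *
print(finish_job())"
```

```text
the job is handed in; nothing more can be done
None
```

The whole task was carried out and the job was handed in at about 68 s; no verdict is reported back.

- **Meter:** I zeroed it with the stylus tip before stacking and took the reading the same way after. The button bottomed out at about 9 N the first time and 10 N the second, going by the wrist force and where the arm stopped.
- **Step wedge:** Only plates B, C and D were there; I found no plate A in either view. I stacked B, then C, then D. Each was released, then pressed with closed fingertips at about 17 N, 13 N and 11 N.
- **Stylus:** It was found knocked a few centimetres across its mat before the second reading. I measured it again, picked it up, and after the reading laid it back near the mat's centre, tip pointing towards the robot.

**Last checks:**
- **Wedge:** The top of plate D is at 52 mm, as it should be. It is centred within about 2 mm and turned 16–17° against the detector's 16.8°. B and C were checked only when they were placed. C measured within 2 mm; B's depth reading was too sparse to use, so I judged it by eye at about 2 mm.
- **Stylus:** Its centre is at (0.592, 0.086), within about 1 mm of the mat's centre.
- **Rest of the counter:** No bystander had moved by eye, and the arm was clear of everything.
- **Not measured:** I did not measure that the button had sprung back out.

**Disagreements:** The two cameras differed by 2–4 mm in y throughout, so I used averages. Before the second press the stylus tip sat about 2 mm off the well axis, and I corrected it before pushing in.

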